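Check-weigh a honey pail on the spring hand scale and put it where it belongs

ROBOT

A 6-joint arm with a two-finger parallel gripper is mounted at the origin on the work surface. World frame = base frame: x ahead of the robot, y to its left, z up, the work surface at z = 0. Lengths are in m, angles in rad, forces in N, time in s.
With the tool pointing down it reaches from about 0.25 to 0.775 m from the base axis. Payload 4 kg.
Tool frame: the origin (TCP) lies midway between the tips of the shut fingers; the grasp point (between the pads) lies 19 mm behind it; z points along the fingers, x is the direction in which the jaws open and shut, and the axes are right-handed (so a half turn about z gives the same grasp; the last joint's range is limited). The gripper opens to 94 mm and grips with 3 to 60 N. Pads are 16 mm wide; open, the fingers measure 119 mm over their backs; the gripper's body (75 mm by 177 mm) begins 78 mm behind the grasp point.
Start: joints at [-1.365, 0.087, 1.371, -0, 1.684, -0.103], TCP at [0.167, -0.524, 0.206] pointing down, gripper open.
Joint ranges: [-3.1, 3.1], [-0.76, 2.03], [0.27, 2.55], [-1.08, 4.22], [0.17, 2.65], [-2.57, 2.57]. Speed limits (rad/s): [2.79, 2.79, 3.14, 3.14, 3.14, 3.14].

INTERFACE

Orientations are given as [roll, pitch, yaw] about the fixed x, y, z axes, in that order (R = Rz(yaw) Ry(pitch) Rx(roll)).
In Python, from bench import * gives the robot as it stands.
- The arm moves only by the tool send_rows, never from a script. Its argument "rows" is one flat list of numbers, 7 for each row, row after row: the shift along the world's x, y, z in mm, then the turn, a rotation vector about the world's x, y, z in degrees, then the opening, from 0 (shut) to 1 (fully open). A call has exactly 8 rows; each row shifts and turns the commanded pose from where the row before left it; what a row does not reach is not made up. A row lasts 1/8 s, in which the tool goes at most 62.5 mm and 10.7 degrees, less where a joint would pass 70% of its speed; a pose out of reach is approached as far as the arm can. A call is refused whole if a number of a shift passes 62.5 or a number of a turn 10.7, either way. A call with a gripper value outside its range is refused whole. The fingers move at their own pace and stop on an object; the grip force is fixed at half the most. Time passes only in rows, so rows that do not move let the fingers close, or fill a call up. It gives the time, the measured TCP pose, the force and the opening at its end, in the units of the state.
- get_obs(): the state, without advancing time (a new reading comes with each control period).
- snapshot(name): name is "side" or "top"; returns a dict with "color" (384x512x3 uint8, red, green, blue), "intrinsics" (3x3 intrinsics, pixels), "rvec" (rotation vector, rad) and "tvec" (3), from world to camera coordinates, as OpenCV has them. Camera axes: x right, y down, z forward; pixel columns grow to the right and rows downward; lengths in m; the calibration is good to about 2 mm. A picture is of the moment at which its call begins. There is no depth.
- close_job(): hands the job in, once; it reports no verdict.
The state is a dict: "time": time; "joint_positions": joint angles; "qvel": joint speeds; "joint_torque": joint torques, N m; "tool_pos": TCP position; "ee_rot": TCP orientation; "wrist_force": force on the tool from outside, world axes, zero at the start; "wrist_torque": the same for the moment, N m; "width": finger opening in m.
Only numpy, scipy, OpenCV 4.12 (cv2) and the standard library are available. Lean on these libraries where they do the work, as an engineer would, in place of code of your own. Each camera call takes 0.05 s, during which the arm holds its last target.

TASK

Check-weigh the lidded steel honey pail with the spring hand scale from the stand: holding the scale by its bar grip, catch its hook under the middle of the pail's wire bail and lift slowly until the pail hangs just one to two centimetres clear of the table, upright and still for about two seconds, and read its weight. If it weighs 500 g or more, lower it gently back onto the spot where it stood; if less, carry it low on the scale to the square rubber mat and set it down gently well inside the mat, to be topped up. Then unhook without dragging or pressing on the pail, hang the empty scale back in the forks of its stand, and leave everything else on the table alone.

Things in the scene. Friction and masses are not known exactly. Their poses are not given: they have to be found in the camera images.
- pail: steel honey pail, closed flat lid, 101 mm across at the rim, lid top 73 mm above its base; part-filled, 0.25 to 0.75 kg in all, unknown. Origin: centre of its underside, z up. The wire bail's ears are 57 mm up at its y = +-50 mm, so the top of the bail runs along the pail's y axis and a hook must pass under it along the pail's x axis (either way)
- bail_top (a point): centre of the 5 mm wire at the middle of the bail, a half-round arch hinged at two ears; upright it is 113 mm above the pail's base and 40 mm above the lid. Light friction in the ears: it stays where it leans (up to 0.25 rad at the start), gives way to a light push, rights itself when pulled up
- scale: spring hand scale, 0.2 kg. Origin: middle of its black bar grip, 130 mm along the scale's y, 22 mm thick in x, 24 mm high in z (hold it at the middle, across x, from above). Below the grip a grey housing, 56 mm (y) by 18 mm (x), reaches from 12 to 86 mm below the origin, slot and pointer on its -x face; the hook hangs below it
- hook_seat (a point): where the centre of a 5 mm wire rests in the bend of the hook, 132.5 mm below the scale's origin when the spring is not drawn. The hook is bent from 5 mm wire in the scale's x-z plane, lowest point 7.5 mm below this point, open towards the scale's +x; its back bulges 20 mm to -x and joins the central stem 37 mm above this point; the housing begins 46 mm above it
- hook_tip (a point): the hook's free end, 19.5 mm to the scale's +x and 20 mm above hook_seat. The mouth above it is open on the +x side. A wire brought in about 27 mm above hook_seat, to within 5 mm of the stem line, clears the tip and then drops into the bend as the hook is raised
- scale_hook (a joint): how far the hook is drawn out of the housing (the pointer), m, 0 to 0.066; 0 when empty; 130 N/m, so 75.5 mm for each kg hung on it (500 g: 37.7 mm); the pail draws it 19 to 57 mm according to its weight, and the grip must rise that much before the pail leaves the table
- stand: fixed aluminium stand, origin on the table under the place where the scale hangs, z up. Base plate 150 x 150 x 10 mm; two posts, 154 mm tall, at its x = +85, y = +-49 mm, each with a level arm to -x, 10 mm wide, top 154 mm above the table. The scale hangs with its origin above the stand's origin, 166 mm up, its x along the stand's x, housing and hook between the arms
- fork_mid (a point): point midway between the two forks where the grip's middle lies: 166 mm above the stand's origin. Each fork is two lips, 4 mm thick and 10 mm high, on an arm at the stand's x = +-18.5 mm: 33 mm free for the 22 mm bar, whose ends rest on both arms
- mat: fixed flat square mat of dark rubber, 150 x 150 mm, 3 mm thick, where pails to be topped up are put; origin: centre of its underside on the table
- jar_a: bystander: filled honey jar with steel lid, 68 mm across, 83 mm high, origin at its base
- jar_b: bystander: a second such jar
- jar_empty: bystander: open empty glass, 68 mm across, 78 mm high, origin at its base
- funnel: bystander: steel funnel standing mouth down, 92 mm across, 85 mm high, origin at its base
- lids: bystander: stack of jar lids, 65 mm across, 40 mm high, origin at its base
- union: bystander: steel pipe union lying on its foot, 80 mm long, 48 mm high, origin at its base
- wrench: bystander: steel spanner lying on the table

How it is judged:
By the outcome, as a careful person would: the job done as asked, in the order asked, and still so for the second after the job is handed in, with the robot touching nothing.
It also fails if it takes over 72 s, if anything falls off the work surface, if the arm or the gripper's body presses on something with over 40 N, if the wrist force passes 120 N, or if a joint passes its speed limit or range.

## Working session

There is one attempt and no reset: what is moved stays moved. The work goes in short steps, Python scripts to look and compute and a tool call to move; the robot and the scene stay as the last step left them, time stands still between calls to the robot, and variables do not carry over. Pictures are saved under pics/ and viewed, and the job is handed in when it is done.

Besides the shell and the picture viewer there is one more tool, called in YAML: its name, and indented under it one key for each argument. send_rows: Moves the arm, as the interface text tells. Its arguments: {"type":"object","properties":{"rows":{"type":"array","items":{"type":"number"}}},"required":["rows"]}

```bash
ls; mkdir -p pics; cat > h.py <<'E'
from bench import *
import numpy as np, cv2
def snap(name,fn):
    s=snapshot(name); c=s["color"]
    np.savez("pics/"+fn+".npz",color=c,K=s["intrinsics"],rvec=s["rvec"],tvec=s["tvec"])
    cv2.imwrite("pics/"+fn+".png",cv2.cvtColor(c,cv2.COLOR_RGB2BGR)); return s
def load(fn):
    d=np.load("pics/"+fn+".npz"); return d
def ray(s,px):
    R=cv2.Rodrigues(np.array(s["rvec"],float))[0]; t=np.array(s["tvec"],float).ravel()
    K=np.array(s["K"] if "K" in s else s["intrinsics"],float)
    C=-R.T@t; d=R.T@np.linalg.inv(K)@np.array([px[0],px[1],1.]); return C,d/np.linalg.norm(d)
def onplane(s,px,z):
    C,d=ray(s,px); return C+d*(z-C[2])/d[2]
def tri(s1,p1,s2,p2):
    C1,d1=ray(s1,p1);C2,d2=ray(s2,p2)
    A=np.stack([d1,-d2],1); k=np.linalg.lstsq(A,C2-C1,rcond=None)[0]
    a=C1+k[0]*d1;b=C2+k[1]*d2
    return (a+b)/2,np.linalg.norm(a-b)
def proj(s,P):
    K=np.array(s["K"] if "K" in s else s["intrinsics"],float)
    return cv2.projectPoints(np.atleast_2d(np.array(P,float)),np.array(s["rvec"],float),np.array(s["tvec"],float),K,None)[0].reshape(-1,2)
def up(fn,box,f):
    im=cv2.imread("pics/"+fn+".png"); x0,y0,x1,y1=box
    cv2.imwrite("pics/"+fn+f"_z{x0}_{y0}.png",cv2.resize(im[y0:y1,x0:x1],None,fx=f,fy=f,interpolation=cv2.INTER_CUBIC))
E
python3 - <<'E'
from h import *
print(get_obs())
for n in("side","top"):
    s=snap(n,n+"0"); C,d=ray(s,(256,192)); print(n,s["intrinsics"],C,d)
E
```

```text
pics
{'time': 0.0, 'joint_positions': array([-1.36510422e+00,  8.79489481e-02,  1.37222123e+00, -1.94412941e-05,
        1.68360296e+00, -1.03108556e-01]), 'qvel': array([-0.00076005,  0.00052992, -0.00226385,  0.000525  ,  0.00206907,
       -0.00029169]), 'joint_torque': array([ 4.06163617e-04, -3.40178096e+01, -3.02431655e+01,  7.17579131e-02,
        3.27390363e-02, -1.62616439e-04]), 'tool_pos': array([ 0.16702728, -0.52345587,  0.20432424]), 'ee_rot': array([-3.14138744e+00,  2.17089280e-03, -1.26199761e+00]), 'wrist_force': array([-0.11898463,  0.31009533, -0.62061524]), 'wrist_torque': array([-0.02152899,  0.01682858, -0.04560956]), 'width': 0.09444336141760624}
side [[429.94765043   0.         245.96057846]
 [  0.         429.94765043 188.5165096 ]
 [  0.           0.           1.        ]] [-0.28159661  1.00307428  1.00566417] [ 0.53324113 -0.64353239 -0.54910833]
top [[348.72121549   0.         250.35473498]
 [  0.         348.72121549 194.59178152]
 [  0.           0.           1.        ]] [0.37691821 0.00991164 1.31218837] [ 0.16998285 -0.00549929 -0.98543168]
```

View pics/side0.png

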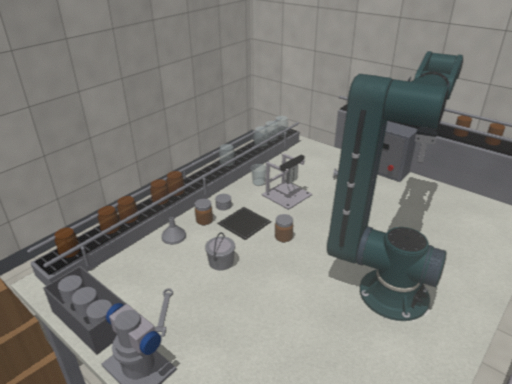

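View pics/top0.png

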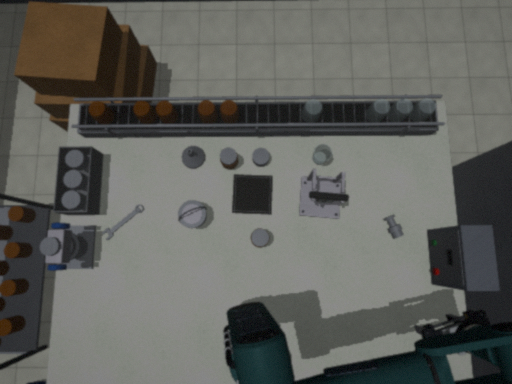

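```bash
python3 - <<'E'
from h import *
up("top0",(160,130,370,260),3.8)
up("side0",(140,140,330,280),4.2)
s=load("top0")
for n,p,z in[("pail",(193,214),.073),("mat",(252,194),.003),("stand",(321,197),.01),("jar",(260,237),.083),("jarb",(229,158),.083),("funnel",(194,157),.085),("lids",(261,157),.04),("empty",(322,155),.078),("union",(393,226),.03)]: print(n,onplane(s,p,z).round(3))
E
```

```text
pail [0.512 0.229 0.073]
mat [0.595 0.018 0.003]
stand [ 0.581 -0.242  0.01 ]
jar [ 0.429 -0.01   0.083]
jarb [0.715 0.1   0.083]
funnel [0.719 0.228 0.085]
lids [ 0.73  -0.017  0.04 ]
empty [ 0.725 -0.239  0.078]
union [ 0.469 -0.497  0.03 ]
```

```bash
ls pics
```

```text
side0.npz
side0.png
side0_z140_140.png
top0.npz
top0.png
top0_z160_130.png
```

View pics/top0_z160_130.png

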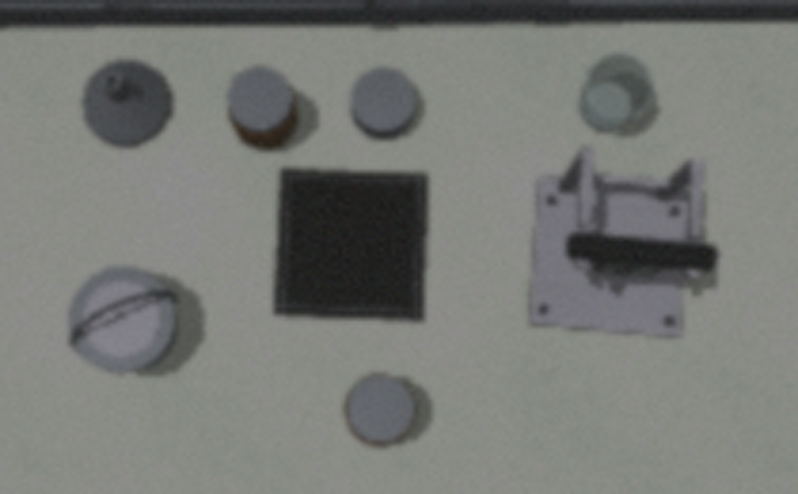

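View pics/side0_z140_140.png

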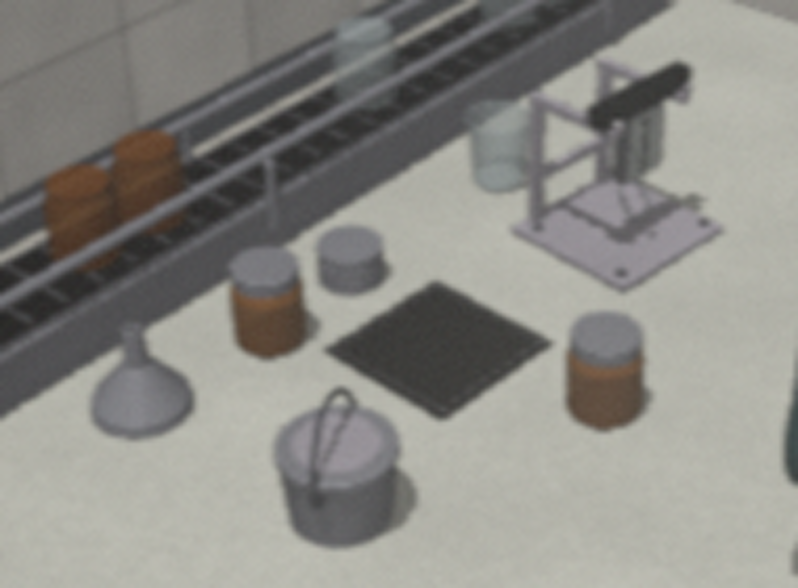

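```bash
python3 - <<'E'
from h import *
def rect(fn,box,thr,lo=0):
    im=cv2.imread("pics/"+fn+".png"); x0,y0,x1,y1=box
    g=im[y0:y1,x0:x1].max(2); g=cv2.resize(g,None,fx=8,fy=8,interpolation=cv2.INTER_CUBIC)
    m=((g<thr)).astype(np.uint8)
    n,l,st,c=cv2.connectedComponentsWithStats(m)
    i=1+np.argmax(st[1:,4]); mm=(l==i).astype(np.uint8)
    ct=max(cv2.findContours(mm,0,2)[0],key=cv2.contourArea)
    r=cv2.minAreaRect(ct); f=lambda p:(np.array(p)+.5)/8-.5+np.array([x0,y0])
    print(fn,thr,st[i,4]/64,"c",f(r[0]).round(2),"size",np.array(r[1])/8,"box",f(cv2.boxPoints(r)).round(2).tolist())
    return f(r[0]),f(cv2.boxPoints(r))
t=load("top0");s=load("side0")
for th in(45,60,75):
    a,ab=rect("top0",(300,185,360,215),th); b,bb=rect("side0",(275,150,310,175),th)
    print(tri(t,a,s,b))
for th in(60,75,90):
    m,mb=rect("top0",(225,168,280,222),th)
    print("mat",onplane(t,m,.003),[onplane(t,q,.003).round(4).tolist() for q in mb])
    m,mb=rect("side0",(215,200,275,245),th)
    print("mat side",onplane(s,m,.003),)
up("top0",(170,195,222,234),15)
up("side0",(200,228,245,275),12)
up("top0",(290,160,355,220),11)
up("side0",(255,150,320,215),9)
E
```

```text
top0 45 228.265625 c [328.26 197.15] size [37.50434494  8.4492588 ] box [[309.19, 199.57], [310.0, 191.16], [347.33, 194.74], [346.52, 203.15]]Traceback (most recent call last):
  File "<stdin>", line 14, in <module>
  File "<stdin>", line 7, in rect
    return _wrapfunc(a, 'argmax', axis=axis, out=out, **kwds)
    return bound(*args, **kwds)
ValueError: attempt to get argmax of an empty sequence
```

```bash
cat > r.py <<'E'
from h import *
def rect(fn,box,thr,op=0):
    im=cv2.imread("pics/"+fn+".png"); x0,y0,x1,y1=box
    g=im[y0:y1,x0:x1].max(2); g=cv2.resize(g,None,fx=8,fy=8,interpolation=cv2.INTER_CUBIC)
    m=((g<thr)).astype(np.uint8)
    if op: m=cv2.morphologyEx(m,cv2.MORPH_OPEN,cv2.getStructuringElement(2,(op,op)))
    n,l,st,c=cv2.connectedComponentsWithStats(m)
    if n<2: return None,None
    i=1+np.argmax(st[1:,4]); mm=(l==i).astype(np.uint8)
    ct=max(cv2.findContours(mm,0,2)[0],key=cv2.contourArea)
    r=cv2.minAreaRect(ct); f=lambda p:(np.array(p)+.5)/8-.5+np.array([x0,y0])
    print(fn,thr,st[i,4]/64,"c",f(r[0]).round(2),"size",(np.array(r[1])/8).round(1),"box",f(cv2.boxPoints(r)).round(1).tolist())
    return f(r[0]),f(cv2.boxPoints(r))
E
python3 - <<'E'
from r import *
t=load("top0");s=load("side0")
for th in(50,60,70):
    a,ab=rect("top0",(300,185,360,215),th,24); b,bb=rect("side0",(275,150,310,175),th,24)
    if b is not None and a is not None: print(tri(t,a,s,b), onplane(t,a,.178))
for th in(60,75,90):
    m,mb=rect("top0",(225,168,280,222),th)
    print("mat",onplane(t,m,.003),[onplane(t,q,.003).round(4).tolist() for q in mb])
    m,mb=rect("side0",(215,200,275,245),th)
    print("mat side",onplane(s,m,.003),)
up("top0",(170,195,222,234),15)
up("side0",(200,228,245,275),12)
up("top0",(290,160,355,220),11)
up("side0",(255,150,320,215),9)
E
```

```text
top0 50 250.890625 c [328.25 197.36] size [37.9  9.2] box [[308.9, 200.0], [309.9, 190.8], [347.6, 194.7], [346.6, 203.9]]
top0 60 295.65625 c [328.24 197.48] size [38.6 10.4] box [[308.5, 200.5], [309.6, 190.2], [348.0, 194.4], [346.9, 204.7]]
side0 60 10.5 c [282.84 166.91] size [3.2 4. ] box [[280.3, 167.2], [283.1, 164.4], [285.4, 166.6], [282.6, 169.4]]
(array([ 0.57438765, -0.22989238,  0.14180846]), np.float64(0.03913613646640044)) [ 0.55282934 -0.23346929  0.178     ]
top0 70 333.140625 c [328.26 197.63] size [39.1 11.5] box [[308.2, 201.3], [309.4, 189.9], [348.3, 194.0], [347.1, 205.4]]
side0 70 131.078125 c [291.77 162.79] size [ 6.4 25.5] box [[279.0, 166.0], [301.5, 154.0], [304.5, 159.6], [282.0, 171.6]]
(array([ 0.55632978, -0.23480907,  0.16550682]), np.float64(0.004959528138337265)) [ 0.55233636 -0.23350666  0.178     ]
top0 60 1400.71875 c [251.98 193.99] size [38.2 37.5] box [[232.2, 212.0], [233.7, 174.5], [271.8, 176.0], [270.3, 213.5]]
mat [0.59516115 0.01796553 0.003     ] [[0.5267, 0.0931, 0.003], [0.6716, 0.088, 0.003], [0.6647, -0.0583, 0.003], [0.5202, -0.0
[... 342 characters left out ...]
.5253, 0.0945, 0.003], [0.6732, 0.0895, 0.003], [0.6663, -0.0602, 0.003], [0.5188, -0.0525, 0.003]]
side0 75 794.40625 c [243.75 222.4 ] size [42.3 27.5] box [[218.5, 223.6], [232.4, 199.8], [269.0, 221.2], [255.1, 245.0]]
mat side [0.59350755 0.02146957 0.003     ]
top0 90 1511.046875 c [252.03 193.97] size [39.5 39. ] box [[231.5, 212.7], [233.0, 173.7], [272.5, 175.3], [271.0, 214.2]]
mat [0.59521452 0.01778175 0.003     ] [[0.5241, 0.0956, 0.003], [0.6747, 0.0904, 0.003], [0.6675, -0.0613, 0.003], [0.5174, -0.0533, 0.003]]
side0 90 854.046875 c [243.82 222.32] size [43.9 28.5] box [[217.7, 223.4], [232.1, 198.9], [270.0, 221.2], [255.5, 245.7]]
mat side [0.59363166 0.02089132 0.003     ]
```

View pics/top0_z170_195.png

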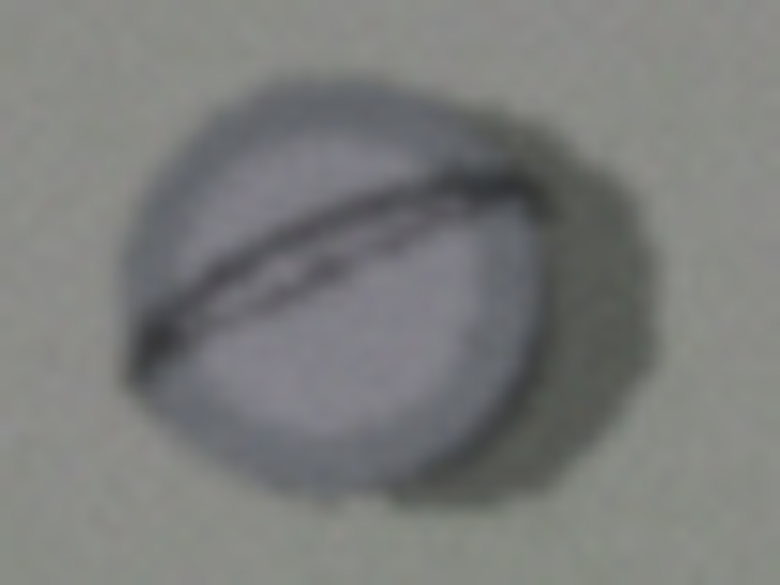

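View pics/side0_z200_228.png

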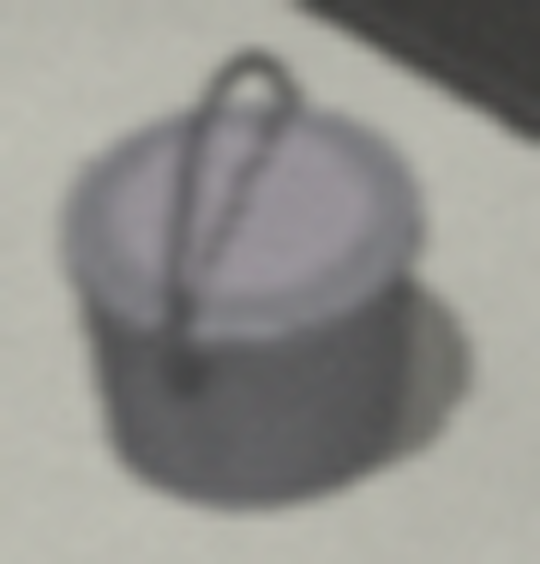

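View pics/top0_z290_160.png

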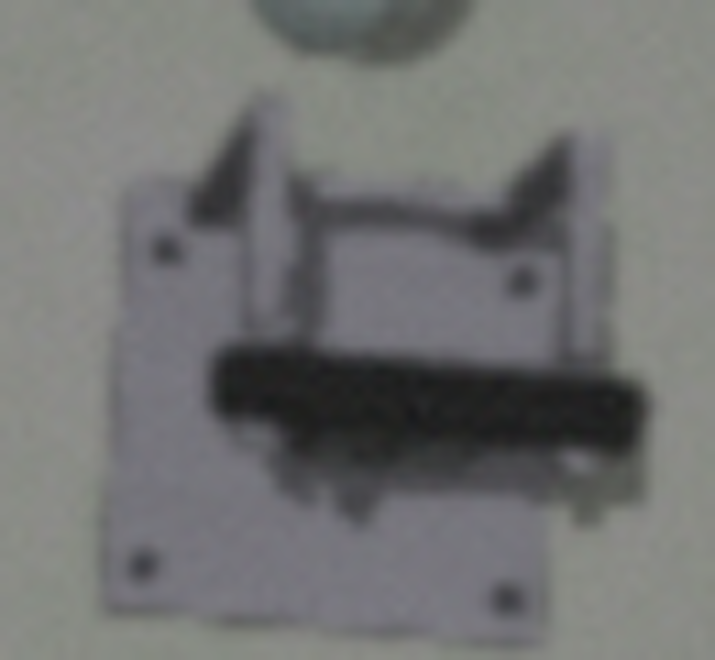

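View pics/side0_z255_150.png

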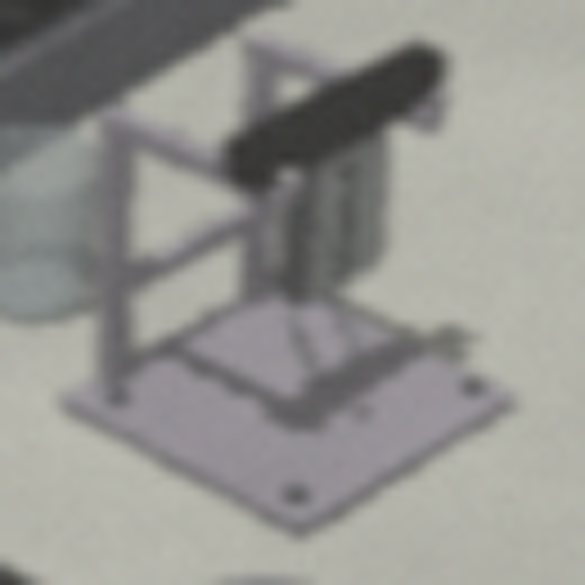

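```bash
python3 - <<'E'
from h import *
t=load("top0");s=load("side0")
f=lambda p,o,k:(np.array(p,float)+.5)/k-.5+np.array(o)
T=lambda p:f(p,(290,160),11); S=lambda p:f(p,(255,150),9)
print("gripmid",tri(t,T((429,400)),s,S((338,118))))
a=onplane(t,T((213,382)),.166);b=onplane(t,T((643,415)),.166); print(a,b,(a+b)/2,np.linalg.norm(a-b),"yaw",np.degrees(np.arctan2((a-b)[1],(a-b)[0]))-90)
aL=tri(t,T((213,382)),s,S((230,165)));bL=tri(t,T((645,415)),s,S((443,68)));print(aL,bL,(aL[0]+bL[0])/2)
d=aL[0]-bL[0];print(np.linalg.norm(d),np.degrees(np.arctan2(d[1],d[0]))-90)
# base plate corners z=.01 top & side
tc=[(128,178),(108,608),(545,640)]
P=[onplane(t,T(c),.01) for c in tc]; print("plate",np.round(P,4))
sc=[(62,402),(300,532),(515,402)]
Q=[onplane(s,S(c),.01) for c in sc]; print("plate side",np.round(Q,4))
for X in(P,Q): 
    c=(X[0]+X[2])/2; print("centre",c,"yaw",np.degrees(np.arctan2(*(X[0]-X[1])[[1,0]])),np.degrees(np.arctan2(*(X[2]-X[1])[[1,0]])),np.linalg.norm(X[0]-X[1]),np.linalg.norm(X[2]-X[1]))
# pail
T2=lambda p:f(p,(170,195),15); S2=lambda p:f(p,(200,228),12)
print("ears top", onplane(t,T2((140,375)),.057),onplane(t,T2((545,205)),.057))
print("earside",onplane(s,S2((188,378)),.057), tri(t,T2((140,375)),s,S2((188,378))))
print("lid ctr top",onplane(t,T2((323,280)),.073),"side",onplane(s,S2((243,215)),.073))
print("rim w", onplane(t,T2((125,280)),.07),onplane(t,T2((545,280)),.07),onplane(t,T2((335,75)),.07),onplane(t,T2((335,500)),.0))
print("bail apex tri",tri(t,T2((320,215)),s,S2((253,55))),onplane(t,T2((320,215)),.113),onplane(s,S2((253,55)),.113))
E
```

```text
gripmid (array([ 0.56015785, -0.23793259,  0.16350554]), np.float64(0.0004938772247426577))
[ 0.56587095 -0.17235125  0.166     ] [ 0.55499542 -0.30142454  0.166     ] [ 0.56043319 -0.2368879   0.166     ] 0.12953066041705288 yaw -4.816285774727987
(array([ 0.56719289, -0.17122574,  0.16689236]), np.float64(0.0035319167033569603)) (array([ 0.55302544, -0.30452847,  0.16276633]), np.float64(0.00590772042232458)) [ 0.56010917 -0.2378771   0.16482934]
0.1341169633869289 -6.066638927139536
plate [[ 0.6634 -0.17    0.01  ]
 [ 0.5139 -0.159   0.01  ]
 [ 0.5022 -0.3068  0.01  ]]
plate side [[ 0.6569 -0.1651  0.01  ]
 [ 0.5104 -0.1507  0.01  ]
 [ 0.4944 -0.2975  0.01  ]]
centre [ 0.58279453 -0.23841243  0.01      ] yaw -4.193448850119464 -94.52875049895414 0.14995389804470438 0.1482315577179
centre [ 0.57564041 -0.23130291  0.01      ] yaw -5.6129888278686515 -96.24242614925926 0.14714241192864966 0.14764350858481048
ears top [0.49418237 0.28234272 0.057     ] [0.53488439 0.18528984 0.057     ]
earside [0.49005082 0.28129623 0.057     ] (array([0.49271493, 0.28135516, 0.05598718]), np.float64(0.003867902227184105))
lid ctr top [0.51515589 0.23578275 0.073     ] side [0.51158768 0.23586581 0.073     ]
rim w [0.51575081 0.28378279 0.07      ] [0.51519903 0.18317417 0.07      ] [0.56503668 0.23460154 0.07      ] [0.46783964 0.24476947 0.        ]
bail apex tri (array([0.52107745, 0.2254091 , 0.11939498]), np.float64(0.00963549411704716)) [0.52580216 0.22954212 0.113     ] [0.52214207 0.21786618 0.113     ]
```

send_rows:
  rows: [49,36,6,0,0,8.4,1,49,36,6,0,0,8.4,1,49,36,6,0,0,8.4,1,49,36,6,0,0,8.4,1,49,36,6,0,0,8.4,1,49,36,6,0,0,8.4,1,49,36,6,0,0,8.4,1,49,34,6,0,0,8.4,1]

```text
time: 1.1
tool_pos: [0.5604, -0.2364, 0.2532]
ee_rot: [-3.142, 0.001, -0.084]
wrist_force: [0.6, -0.6, 0.1]
width: 0.0939
```

send_rows:
  rows: [0,-0.5,-30,0,0,0,1,-0.5,0,-30,0,0,0,1,0,0,-20,0,0,0,1,0,0,-14,0,0,0,1,0,0,-8,0,0,0,1,0,0,-4,0,0,0,1,0,0,0,0,0,0,0.45,0,0,0,0,0,0,0.45]

```text
time: 2.1
tool_pos: [0.559, -0.2388, 0.1484]
ee_rot: [3.141, -0.002, -0.089]
wrist_force: [0.1, -0.5, -0.1]
width: 0.0775
```

```bash
python3 - <<'E'
from h import *
snap("side","side1"); snap("top","top1")
up("side1",(240,130,340,215),8)
print(get_obs()["tool_pos"])
E
```

```text
[ 0.55896641 -0.23868406  0.14828965]
```

View pics/side1_z240_130.png

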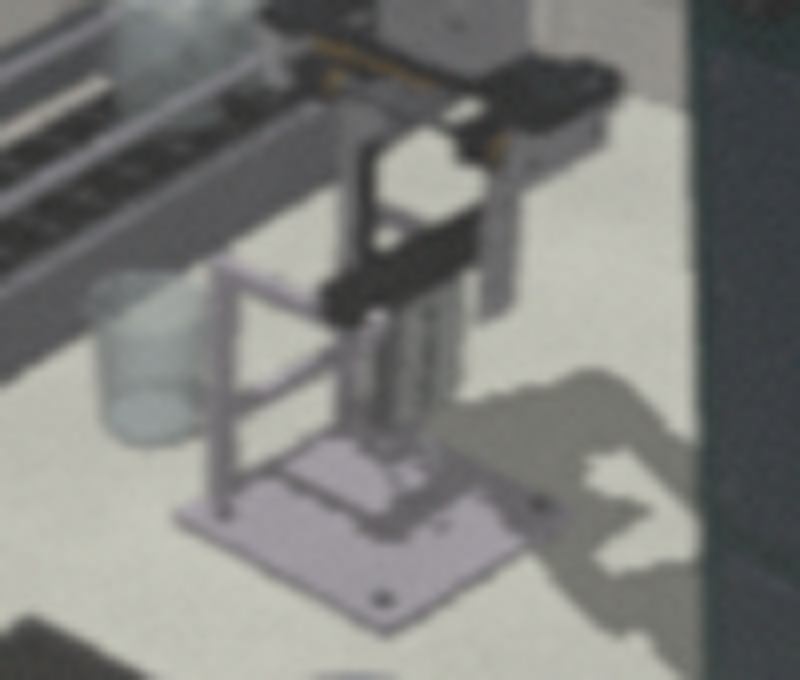

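send_rows:
  rows: [0,0,-1,0,0,0,0.35,0,0,0,0,0,0,0.3,0,0,0,0,0,0,0.26,0,0,0,0,0,0,0.2,0,0,0,0,0,0,0.1,0,0,0,0,0,0,0,0,0,0,0,0,0,0,0,0,0,0,0,0,0]

```text
time: 3.2
tool_pos: [0.5588, -0.2385, 0.1466]
ee_rot: [3.141, -0.0, -0.089]
wrist_force: [1.5, -0.4, 0.3]
width: 0.0219
```

send_rows:
  rows: [0,0,4,0,0,0,0,0,0,8,0,0,0,0,0,0,15,0,0,0,0,0,0,25,0,0,0,0,0,0,35,0,0,0,0,0,0,35,0,0,0,0,0,0,23,0,0,0,0,0,0,0,0,0,0,0]

```text
time: 4.2
tool_pos: [0.5595, -0.239, 0.2955]
ee_rot: [3.139, -0.006, -0.089]
wrist_force: [0.9, 0.0, -1.6]
width: 0.0219
```

```bash
python3 - <<'E'
from h import *
snap("side","side2"); s=snap("top","top2")
up("side2",(240,80,340,180),7)
for i in range(3): o=get_obs(); print(o["tool_pos"],o["wrist_force"],o["wrist_torque"])
E
```

```text
[ 0.55853349 -0.23846551  0.29130863] [-0.06516613  1.25185744 -2.54381898] [-0.00270939 -0.07174277 -0.03490512]
[ 0.55853349 -0.23846551  0.29130863] [-0.06516613  1.25185744 -2.54381898] [-0.00270939 -0.07174277 -0.03490512]
[ 0.55853349 -0.23846551  0.29130863] [-0.06516613  1.25185744 -2.54381898] [-0.00270939 -0.07174277 -0.03490512]
```

View pics/side2_z240_80.png

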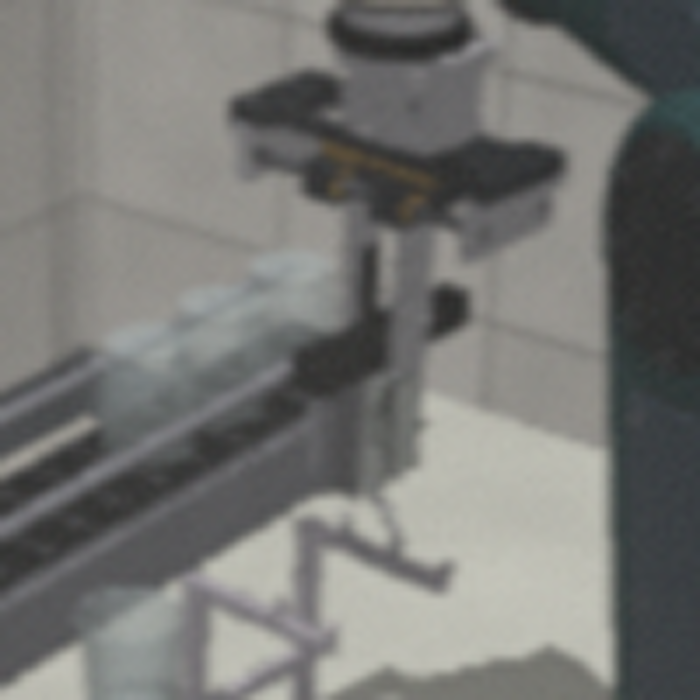

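send_rows:
  rows: [-5,15,0,0,0,2,0,-10,45,0,0,0,4,0,-12,56,0,0,0,4,0,-12,60,0,0,0,4,0,-12,60,0,0,0,4,0,-12,60,0,0,0,4,0,-12,60,0,0,0,4,0,-12,50,0,0,0,2.3,0]

```text
time: 5.3
tool_pos: [0.4694, 0.1701, 0.2903]
ee_rot: [-3.141, 0.002, 0.409]
wrist_force: [0.9, 0.7, -1.0]
width: 0.0216
```

send_rows:
  rows: [-8,36,-10,0,0,0,0,-1,10,-20,0,0,0,0,0,0,-24,0,0,0,0,0,0,-20,0,0,0,0,0,0,-12,0,0,0,0,0,0,-8,0,0,0,0,0,0,0,0,0,0,0,0,0,0,0,0,0,0]

```text
time: 6.3
tool_pos: [0.463, 0.2136, 0.1984]
ee_rot: [3.142, -0.002, 0.405]
wrist_force: [0.3, -0.0, -2.3]
width: 0.0221
```

```bash
python3 - <<'E'
from h import *
snap("side","side3"); s=snap("top","top3")
up("side3",(170,150,270,280),6)
up("top3",(150,170,250,260),7)
o=get_obs(); print(o["tool_pos"],o["ee_rot"],o["wrist_force"],o["wrist_torque"])
E
```

```text
[0.463117   0.21359997 0.19842424] [ 3.14151096e+00 -1.77216807e-03  4.04710793e-01] [-0.93965895 -0.70103169 -1.13595896] [-0.06759501 -0.10197397 -0.03310109]
```

View pics/side3_z170_150.png

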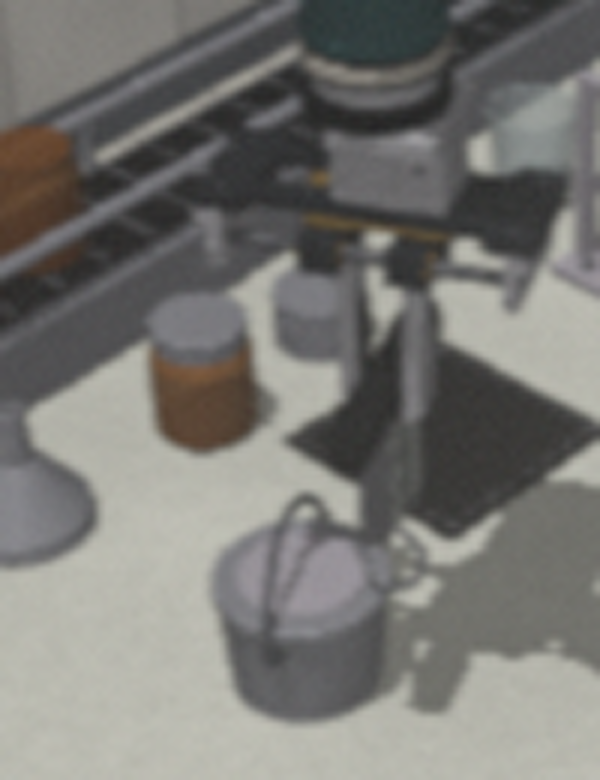

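View pics/top3_z150_170.png

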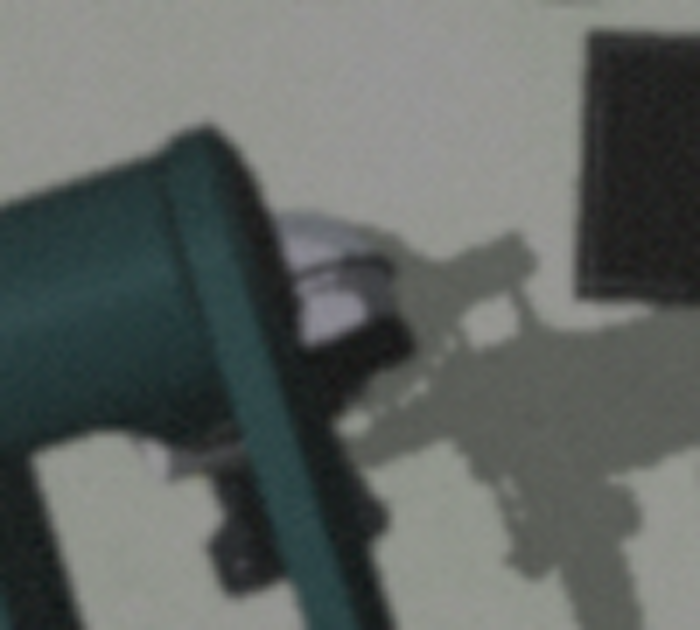

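```bash
cat > ov.py <<'E'
from h import *
def ov(fn,tcp,yaw,box,f,ext=0.,zoff=.0194,pail=(.513,.235,np.radians(23.2)),lean=.16,pz=0):
    s=load(fn); im=cv2.imread("pics/"+fn+".png"); x0,y0,x1,y1=box
    im=cv2.resize(im[y0:y1,x0:x1],None,fx=f,fy=f,interpolation=cv2.INTER_CUBIC)
    o=np.array(tcp)+[0,0,zoff]; X=np.array([np.cos(yaw),np.sin(yaw),0]);Z=np.array([0,0,1.])
    seat=o-Z*(.1325+ext); tip=seat+X*.0195+Z*.02; low=seat-Z*.0075; back=seat-X*.02+Z*.012; j=seat+Z*.037
    c=np.array([pail[0],pail[1],pz]);px=np.array([np.cos(pail[2]),np.sin(pail[2]),0]);py=np.cross(Z,px)
    arch=[c+Z*.057+py*.05*np.cos(a)+(px*np.sin(lean)+Z*np.cos(lean))*.056*np.sin(a) for a in np.linspace(0,np.pi,13)]
    rim=[c+Z*.073+.0505*(px*np.cos(a)+py*np.sin(a)) for a in np.linspace(0,2*np.pi,16)]
    d=lambda P,col,r=2:[cv2.circle(im,tuple(int(v) for v in ((q+.5-np.array([x0,y0]))*f)),r,col,-1) for q in proj(s,P)]
    d([seat],(0,0,255),3);d([tip],(0,255,0),3);d([low,back,j],(255,0,0));d(arch,(0,255,255));d(rim,(255,0,255));d([o],(255,255,0),3)
    cv2.imwrite("pics/ov_"+fn+".png",im); 
E
python3 - <<'E'
from ov import *
ov("side3",(.4631,.2136,.1984),.4047,(170,180,270,280),7)
E
```

```text
(no output)
```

View pics/ov_side3.png

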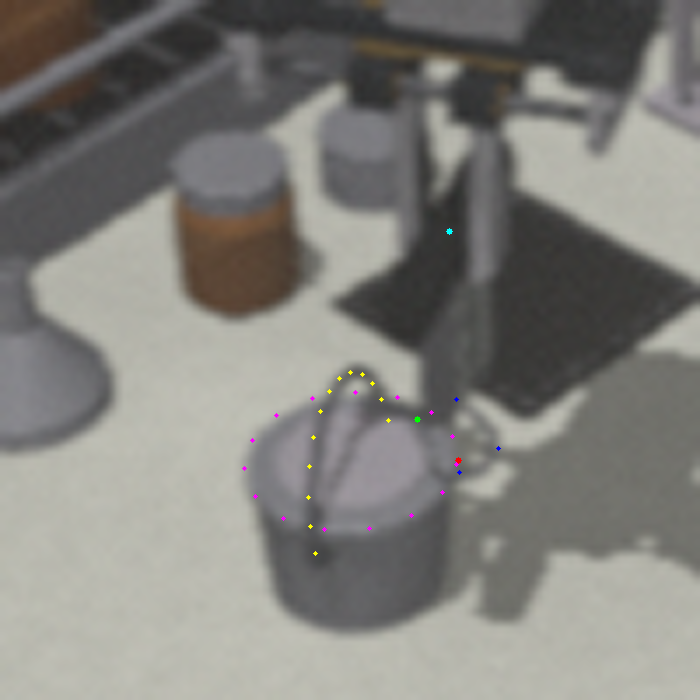

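```bash
python3 - <<'E'
from h import *
up("side3",(200,225,250,262),16)
E
```

```text
(no output)
```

View pics/side3_z200_225.png

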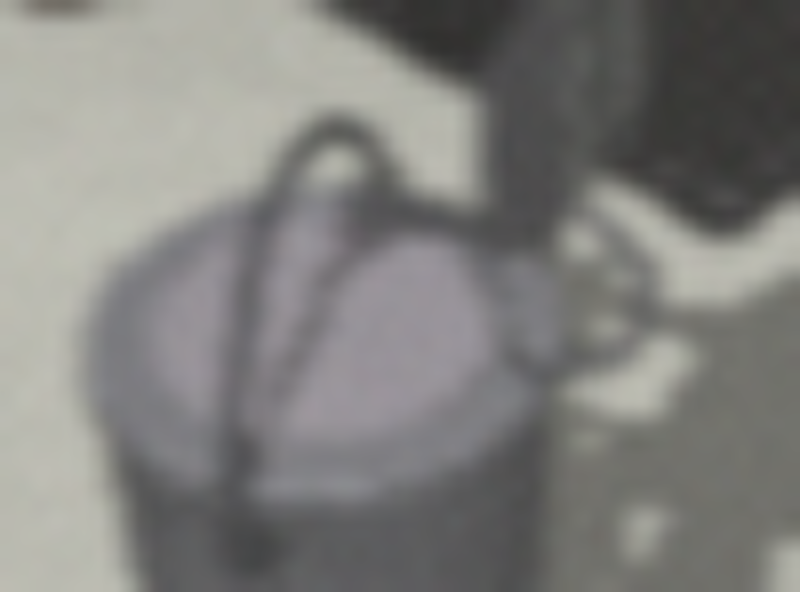

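send_rows:
  rows: [3,1.5,-0.5,0,0,0,0,6,2.5,0,0,0,0,0,7,3,0,0,0,0,0,7,3,0,0,0,0,0,6,2.5,0,0,0,0,0,4,1.5,0,0,0,0,0,0,0,0,0,0,0,0,0,0,0,0,0,0,0]

```text
time: 7.4
tool_pos: [0.4955, 0.2275, 0.197]
ee_rot: [-3.142, 0.0, 0.405]
wrist_force: [-0.0, -0.8, -1.4]
width: 0.022
```

```bash
python3 - <<'E'
from ov import *
snap("side","side4");snap("top","top4")
o=get_obs(); print(o["tool_pos"],o["ee_rot"],o["wrist_force"],o["wrist_torque"])
ov("side4",o["tool_pos"],o["ee_rot"][2],(200,220,250,265),14)
up("side4",(200,220,250,265),14)
up("top4",(150,170,250,260),7)
E
```

```text
[0.49548255 0.22746097 0.19710472] [ 3.14156807e+00 -1.21637008e-04  4.04816472e-01] [ 0.2454724   0.60733276 -1.63121241] [-0.00529816 -0.09561411 -0.05517983]
```

View pics/ov_side4.png

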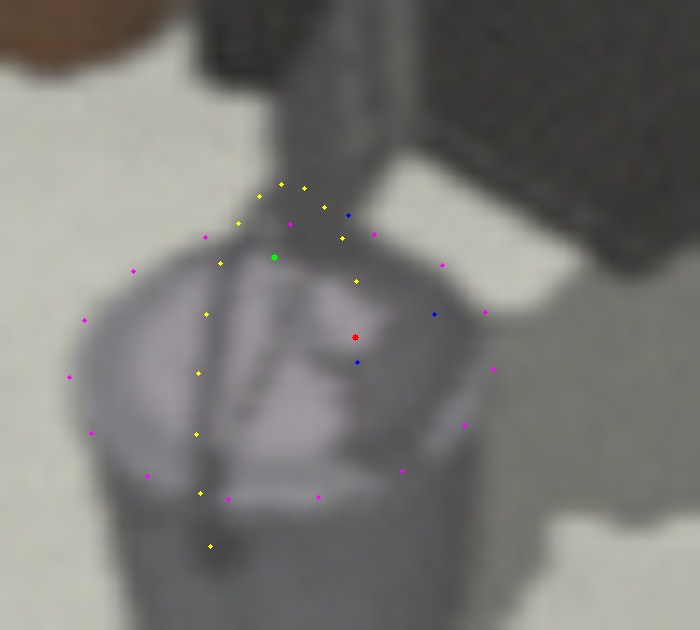

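View pics/side4_z200_220.png

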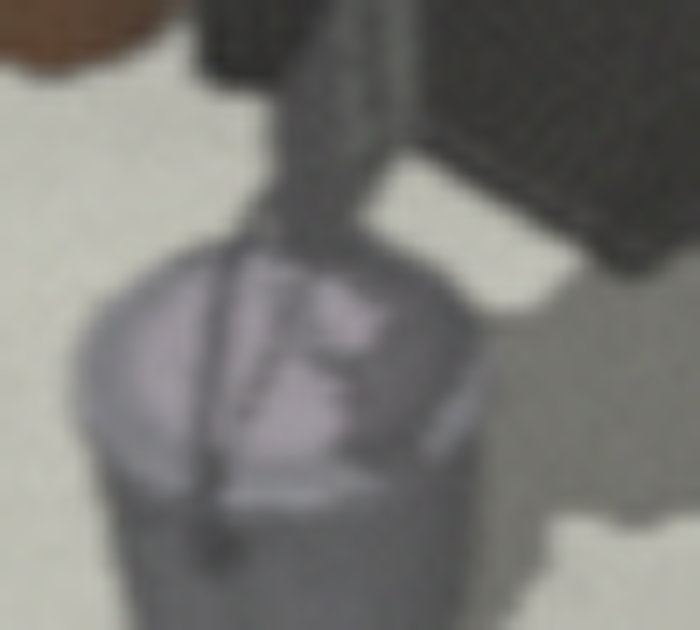

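View pics/top4_z150_170.png

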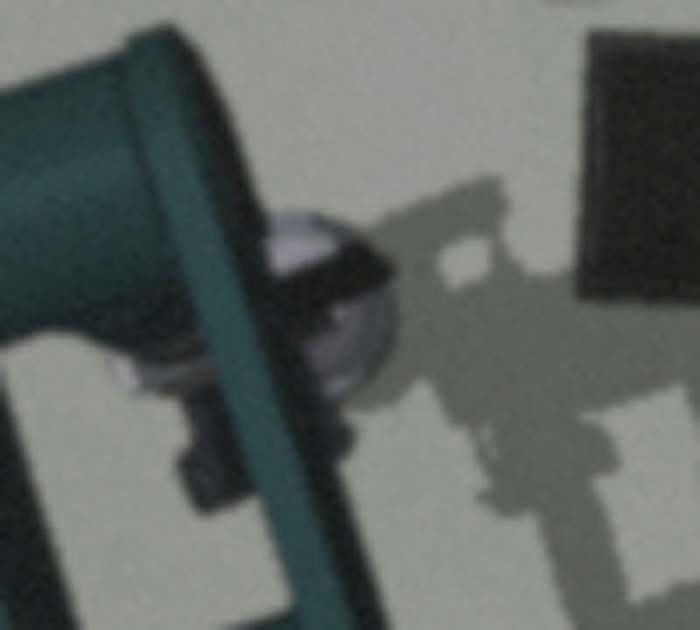

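send_rows:
  rows: [3,1.3,0,0,0,0,0,3,1.3,0,0,0,0,0,4,1.7,0,0,0,0,0,4,1.7,0,0,0,0,0,4,1.7,0,0,0,0,0,3,1.3,0,0,0,0,0,1,0.4,0,0,0,0,0,0,0,0,0,0,0,0]

```text
time: 8.5
tool_pos: [0.5177, 0.2369, 0.1969]
ee_rot: [3.142, 0.0, 0.405]
wrist_force: [-0.0, 0.3, -2.4]
width: 0.0216
```

```bash
python3 - <<'E'
from ov import *
snap("side","side5")
o=get_obs(); print(o["tool_pos"],o["ee_rot"],o["wrist_force"],o["wrist_torque"])
ov("side5",o["tool_pos"],o["ee_rot"][2],(200,220,250,265),14)
up("side5",(200,220,250,265),14)
E
```

```text
[0.51759333 0.23689171 0.19698784] [-3.14158376e+00  4.42696506e-05  4.04851495e-01] [ 0.02484398 -0.06119556 -2.43525882] [-0.01179243 -0.15339488 -0.05246782]
```

View pics/side5_z200_220.png

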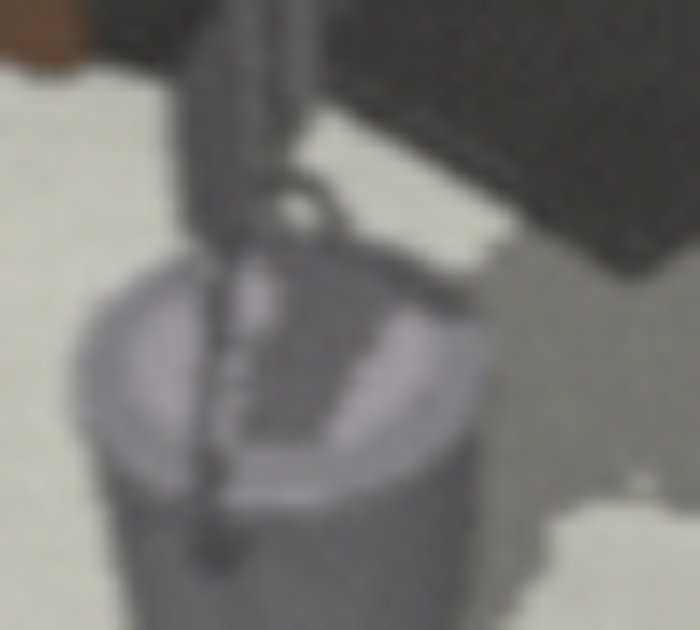

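View pics/ov_side5.png

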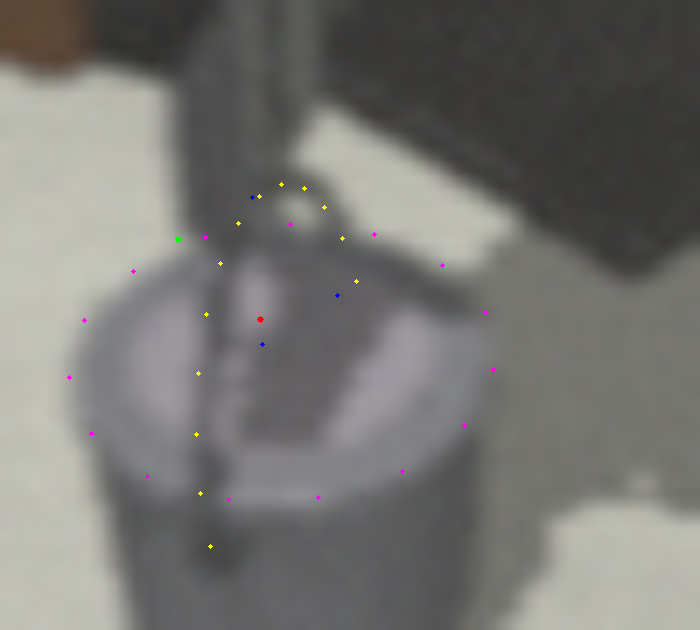

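send_rows:
  rows: [0,0,2,0,0,0,0,0,0,4,0,0,0,0,0,0,5,0,0,0,0,0,0,5,0,0,0,0,0,0,5,0,0,0,0,0,0,5,0,0,0,0,0,0,4,0,0,0,0,0,0,2,0,0,0,0]

```text
time: 9.55
tool_pos: [0.5177, 0.2369, 0.2293]
ee_rot: [3.142, -0.0, 0.405]
wrist_force: [-0.2, 0.2, -2.9]
width: 0.0218
```

```bash
python3 - <<'E'
from ov import *
snap("side","side6")
o=get_obs(); print(o["tool_pos"],o["ee_rot"],o["wrist_force"],o["wrist_torque"])
ov("side6",o["tool_pos"],o["ee_rot"][2],(195,215,250,265),14,lean=0)
up("side6",(195,215,250,265),14)
E
```

```text
[0.51773722 0.23691317 0.22937384] [ 3.14154167e+00 -4.55446791e-04  4.04750693e-01] [ 0.51366933  0.87511371 -1.91439613] [-0.04203271 -0.03350855  0.01133898]
```

View pics/ov_side6.png

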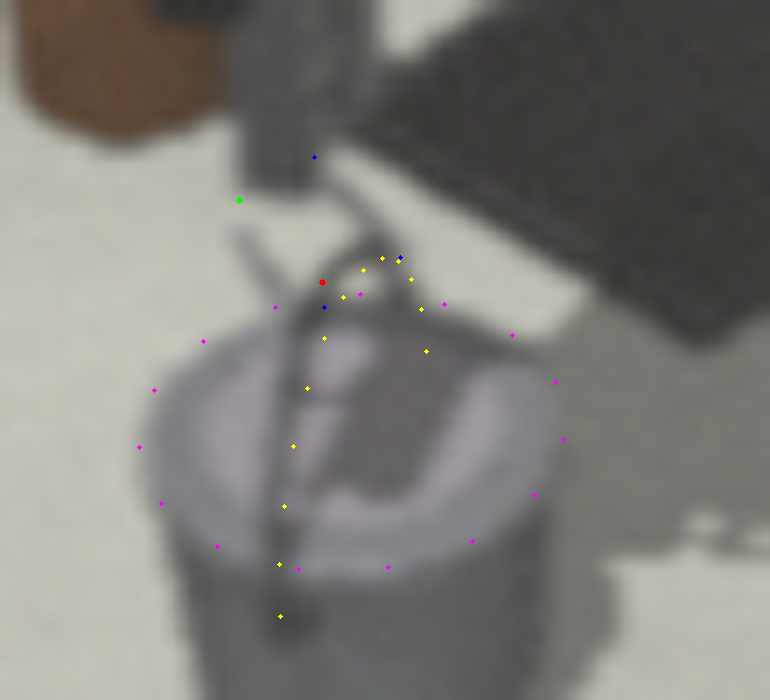

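View pics/side6_z195_215.png

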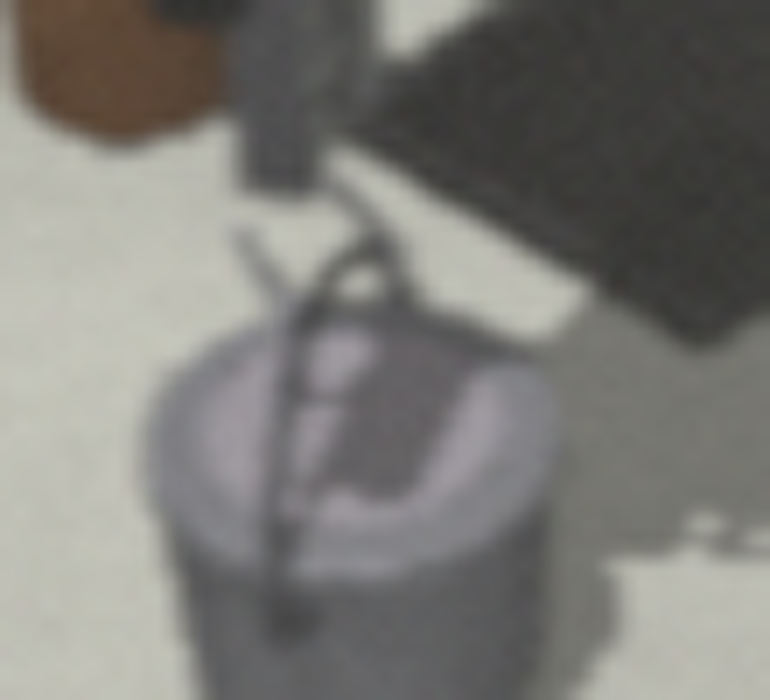

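send_rows:
  rows: [0,0,2,0,0,0,0,0,0,2,0,0,0,0,0,0,2,0,0,0,0,0,0,2,0,0,0,0,0,0,2,0,0,0,0,0,0,2,0,0,0,0,0,0,2,0,0,0,0,0,0,2,0,0,0,0]

```text
time: 10.6
tool_pos: [0.5176, 0.2369, 0.2449]
ee_rot: [-3.142, 0.0, 0.405]
wrist_force: [-0.2, -0.5, -4.9]
width: 0.0217
```

```bash
cat > meas.py <<'E'
from ov import *
def meas(n,fn):
    F=[];P=[]
    for i in range(n):
        if i==n-1: snap("side",fn)
        else: snapshot("side")
        o=get_obs();F.append(np.r_[o["wrist_force"],o["wrist_torque"]]);P.append(o["tool_pos"])
    F=np.array(F);print("t",o["time"],"tcp",np.mean(P,0).round(4),"F",F.mean(0).round(3),"std",F.std(0).round(2),o["ee_rot"].round(3),o["width"])
    return o,F
E
python3 - <<'E'
from meas import *
o,F=meas(6,"side7")
e=o["tool_pos"][2]+.0194-.1325-.113; print("ext if on table",e, "exp F",-1.96-130*e)
up("side7",(185,200,265,280),8)
E
```

```text
t 10.9 tcp [0.5177 0.2369 0.245 ] F [-0.183 -0.228 -4.497 -0.042 -0.1   -0.018] std [0.37 0.28 0.4  0.02 0.04 0.03] [ 3.142 -0.     0.405] 0.02201564916795255
ext if on table 0.018779784641472383 exp F -4.40137200339141
```

View pics/side7_z185_200.png

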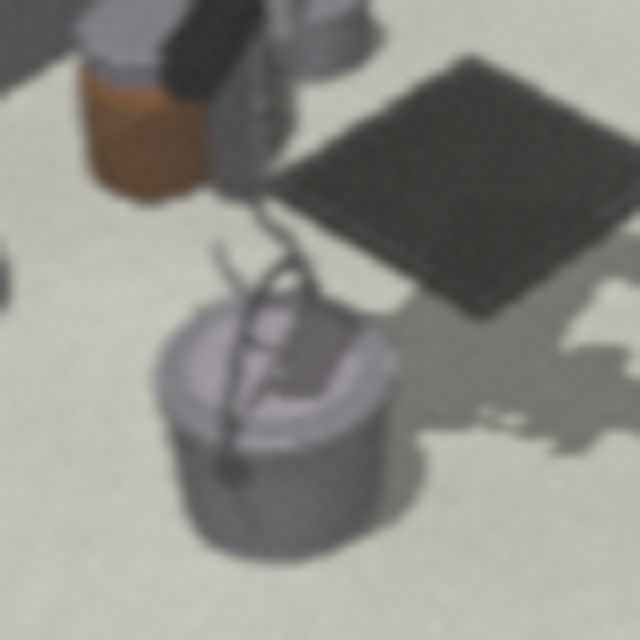

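send_rows:
  rows: [0,0,1.5,0,0,0,0,0,0,1.5,0,0,0,0,0,0,1.5,0,0,0,0,0,0,1.5,0,0,0,0,0,0,1.5,0,0,0,0,0,0,1.5,0,0,0,0,0,0,1.5,0,0,0,0,0,0,0,0,0,0,0]

```text
time: 11.9
tool_pos: [0.5177, 0.2369, 0.2557]
ee_rot: [3.142, -0.0, 0.405]
wrist_force: [-0.9, -0.0, -5.1]
width: 0.0217
```

```bash
python3 - <<'E'
from meas import *
o,F=meas(8,"side8")
e=o["tool_pos"][2]+.0194-.1325-.113; print("ext if on table",e, "exp F",-1.96-130*e)
up("side8",(185,200,265,280),8)
E
```

```text
t 12.3 tcp [0.5176 0.2369 0.2554] F [-0.317  0.075 -4.838 -0.058 -0.108 -0.011] std [0.28 0.48 0.5  0.03 0.02 0.04] [-3.142  0.     0.405] 0.02171960356087207
ext if on table 0.02933996434741863 exp F -5.774195365164422
```

View pics/side8_z185_200.png

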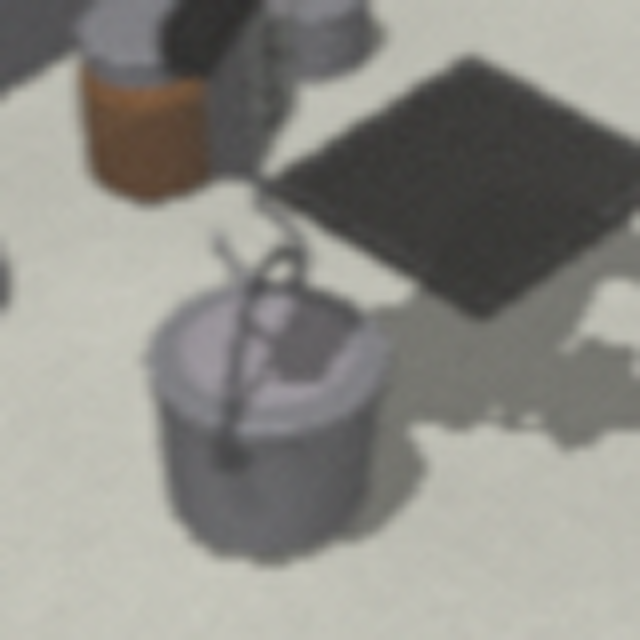

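```bash
python3 - <<'E'
from h import *
a=cv2.imread("pics/side7.png");b=cv2.imread("pics/side8.png")
f=lambda im:cv2.resize(im[225:275,195:240],None,fx=8,fy=8,interpolation=cv2.INTER_CUBIC)
cv2.imwrite("pics/cmp78.png",np.hstack([f(a),f(b)]))
E
```

```text
(no output)
```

View pics/cmp78.png

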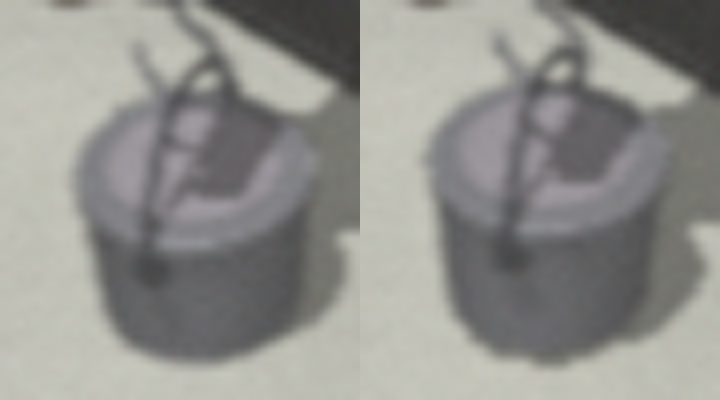

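send_rows:
  rows: [0,0,1,0,0,0,0,0,0,1,0,0,0,0,0,0,1.5,0,0,0,0,0,0,1.5,0,0,0,0,0,0,1.5,0,0,0,0,0,0,1,0,0,0,0,0,0,0.5,0,0,0,0,0,0,0,0,0,0,0]

```text
time: 13.3
tool_pos: [0.5177, 0.2369, 0.2635]
ee_rot: [-3.142, -0.0, 0.405]
wrist_force: [0.1, -0.8, -4.0]
width: 0.0219
```

```bash
python3 - <<'E'
from meas import *
o,F=meas(20,"side9")
m=(-F[:,2].mean()-1.85)/9.81; print("m",m)
e=o["tool_pos"][2]+.0194-.1325-.113; print("rise past seat",e,"ext",m*.0755,"clear",e-m*.0755)
a=cv2.imread("pics/side7.png");b=cv2.imread("pics/side9.png")
f=lambda im:cv2.resize(im[215:275,195:240],None,fx=8,fy=8,interpolation=cv2.INTER_CUBIC)
cv2.imwrite("pics/cmp79.png",np.hstack([f(a),f(b)]))
E
```

```text
t 14.3 tcp [0.5176 0.2369 0.2635] F [ 8.500e-02 -2.800e-02 -4.798e+00 -3.700e-02 -1.020e-01 -2.000e-03] std [0.5  0.4  0.4  0.03 0.03 0.03] [ 3.142 -0.     0.405] 0.021570408459979193
m 0.30055275341629134
rise past seat 0.037420980509176235 ext 0.022691732882929996 clear 0.01472924762624624
```

View pics/cmp79.png

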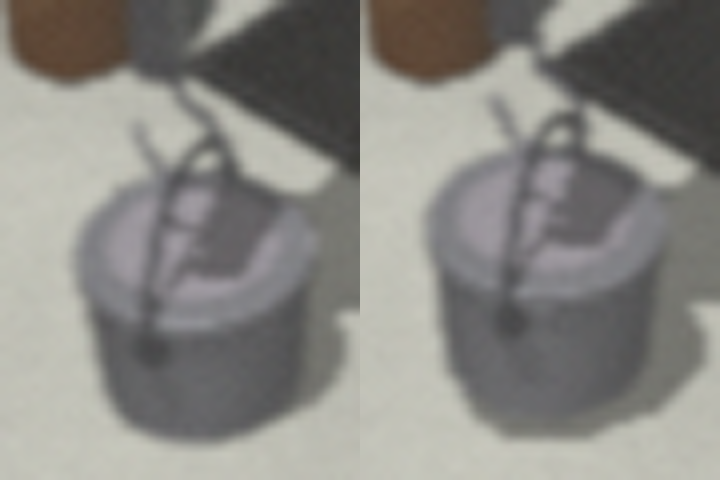

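send_rows:
  rows: [0,0,0,0,0,0,0,0,0,0,0,0,0,0,0,0,0,0,0,0,0,0,0,0,0,0,0,0,0,0,0,0,0,0,0,0,0,0,0,0,0,0,0,0,0,0,0,0,0,0,0,0,0,0,0,0]

```text
time: 15.3
tool_pos: [0.5177, 0.2369, 0.2635]
ee_rot: [-3.142, -0.0, 0.405]
wrist_force: [1.0, -0.7, -5.1]
width: 0.0218
```

```bash
python3 - <<'E'
from meas import *
o,F=meas(4,"side10")
a=cv2.imread("pics/side9.png").astype(int);b=cv2.imread("pics/side10.png").astype(int)
print("diff",np.abs(a-b)[200:280,180:260].mean(),np.abs(a-b)[300:,200:300].mean())
E
```

```text
t 15.5 tcp [0.5176 0.2369 0.2635] F [ 0.374  0.097 -4.829 -0.033 -0.111  0.01 ] std [0.34 0.46 0.41 0.03 0.04 0.03] [ 3.142 -0.     0.405] 0.022008463975691193
diff 1.1794270833333333 1.02234126984127
```

send_rows:
  rows: [0.3,-0.9,0,0,0,0,0,1,-2.8,0,0,0,0,0,1.7,-4.7,0,0,0,0,0,2.3,-6.6,0,0,0,0,0,3,-8.5,0,0,0,0,0,3.6,-10.4,0,0,0,0,0,4,-11.3,0,0,0,0,0,4.3,-12.3,0,0,0,0,0]

```text
time: 16.5
tool_pos: [0.5382, 0.1784, 0.2635]
ee_rot: [3.141, -0.0, 0.405]
wrist_force: [0.4, -0.6, -4.3]
width: 0.0219
```

send_rows:
  rows: [4.3,-12.3,0,0,0,0,0,4.3,-12.3,0,0,0,0,0,4.3,-12.3,0,0,0,0,0,4.3,-12.3,0,0,0,0,0,4.3,-12.3,0,0,0,0,0,4.3,-12.3,0,0,0,0,0,4.3,-12.3,0,0,0,0,0,4.3,-12.3,0,0,0,0,0]

```text
time: 17.5
tool_pos: [0.5725, 0.0802, 0.2635]
ee_rot: [3.142, -0.0, 0.405]
wrist_force: [1.1, -0.5, -4.9]
width: 0.0218
```

send_rows:
  rows: [4.3,-12.3,0,0,0,0,0,4,-11.3,0,0,0,0,0,3.6,-10.4,0,0,0,0,0,3,-8.5,0,0,0,0,0,2.3,-6.6,0,0,0,0,0,1.7,-4.7,0,0,0,0,0,1,-2.8,0,0,0,0,0,0.3,-0.9,0,0,0,0,0]

```text
time: 18.5
tool_pos: [0.5925, 0.0235, 0.2635]
ee_rot: [-3.141, -0.0, 0.405]
wrist_force: [0.3, -0.1, -5.4]
width: 0.0217
```

```bash
python3 - <<'E'
from meas import *
o,F=meas(4,"side11"); s=snap("top","top11")
up("side11",(200,170,300,260),8)
up("top11",(200,150,300,240),8)
E
```

```text
t 18.7 tcp [0.5924 0.0236 0.2635] F [-0.069 -0.108 -5.13  -0.033 -0.11  -0.026] std [0.2  0.45 0.61 0.03 0.01 0.04] [-3.141 -0.     0.405] 0.021664095043974235
```

View pics/side11_z200_170.png

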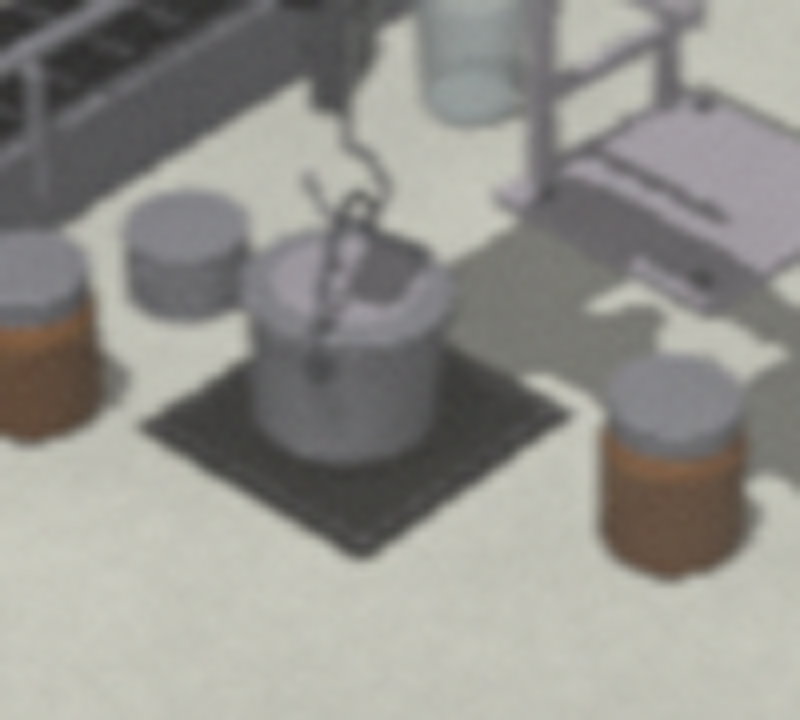

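View pics/top11_z200_150.png

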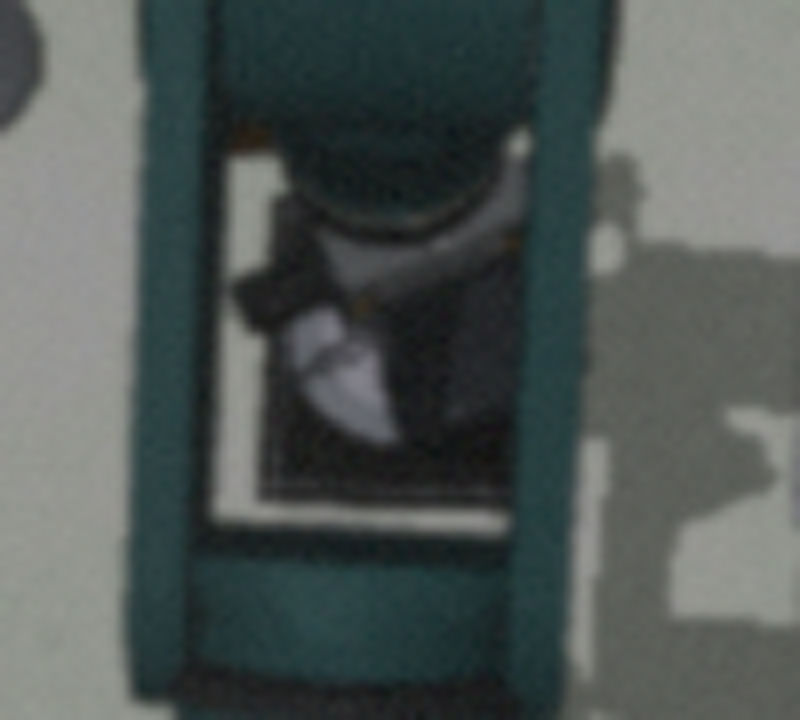

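send_rows:
  rows: [0.4,-1,0,0,0,0,0,0.6,-1.5,0,0,0,0,0,0.5,-1.5,0,0,0,0,0,0,0,-1,0,0,0,0,0,0,-2,0,0,0,0,0,0,-2,0,0,0,0,0,0,-2,0,0,0,0,0,0,-1,0,0,0,0]

```text
time: 19.75
tool_pos: [0.5939, 0.0195, 0.2552]
ee_rot: [-3.141, 0.0, 0.405]
wrist_force: [0.9, -0.0, -4.7]
width: 0.0217
```

send_rows:
  rows: [0,0,-0.7,0,0,0,0,0,0,-0.7,0,0,0,0,0,0,-0.7,0,0,0,0,0,0,-0.7,0,0,0,0,0,0,-0.7,0,0,0,0,0,0,-0.7,0,0,0,0,0,0,-0.7,0,0,0,0,0,0,-0.7,0,0,0,0]

```text
time: 20.75
tool_pos: [0.594, 0.0195, 0.2499]
ee_rot: [3.142, -0.0, 0.405]
wrist_force: [-0.7, 0.4, -4.6]
width: 0.0218
```

send_rows:
  rows: [0,0,-2,0,0,0,0,0,0,-2,0,0,0,0,0,0,-2,0,0,0,0,0,0,-2,0,0,0,0,0,0,-2,0,0,0,0,0,0,-2,0,0,0,0,0,0,-2,0,0,0,0,0,0,-2,0,0,0,0]

```text
time: 21.75
tool_pos: [0.5941, 0.0193, 0.234]
ee_rot: [3.141, -0.0, 0.405]
wrist_force: [0.3, -0.2, -2.0]
width: 0.022
```

```bash
python3 - <<'E'
from meas import *
o,F=meas(4,"side12"); s=snap("top","top12")
up("side12",(200,170,300,260),8)
E
```

```text
t 21.95 tcp [0.594  0.0192 0.2338] F [-0.04  -0.214 -2.655 -0.059 -0.153 -0.006] std [0.54 0.15 0.1  0.01 0.04 0.03] [ 3.141 -0.     0.405] 0.02171017895899224
```

View pics/side12_z200_170.png

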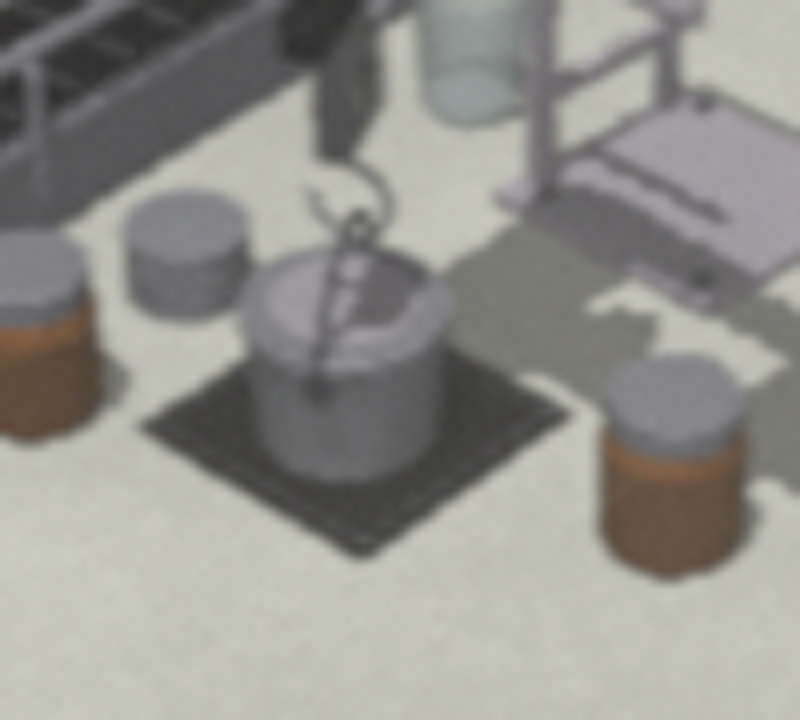

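send_rows:
  rows: [0,0,-4,0,0,0,0,0,0,-6,0,0,0,0,0,0,-6,0,0,0,0,0,0,-6,0,0,0,0,0,0,-5,0,0,0,0,0,0,-4,0,0,0,0,0,0,-1.7,0,0,0,0,0,0,0,0,0,0,0]

```text
time: 23.0
tool_pos: [0.5939, 0.0195, 0.2012]
ee_rot: [3.142, -0.0, 0.405]
wrist_force: [0.6, -0.2, -2.7]
width: 0.0223
```

```bash
python3 - <<'E'
from meas import *
o,F=meas(4,"side13")
ov("side13",o["tool_pos"],o["ee_rot"][2],(215,190,265,235),14,pail=(.594,.0195,.405),lean=0,pz=.003)
up("side13",(215,190,265,235),14)
E
```

```text
t 23.2 tcp [0.5941 0.0195 0.2015] F [-0.07   0.094 -1.861 -0.048 -0.111  0.011] std [0.49 0.55 0.14 0.01 0.05 0.03] [ 3.141e+00 -1.000e-03  4.050e-01] 0.02179724798777674
```

View pics/ov_side13.png

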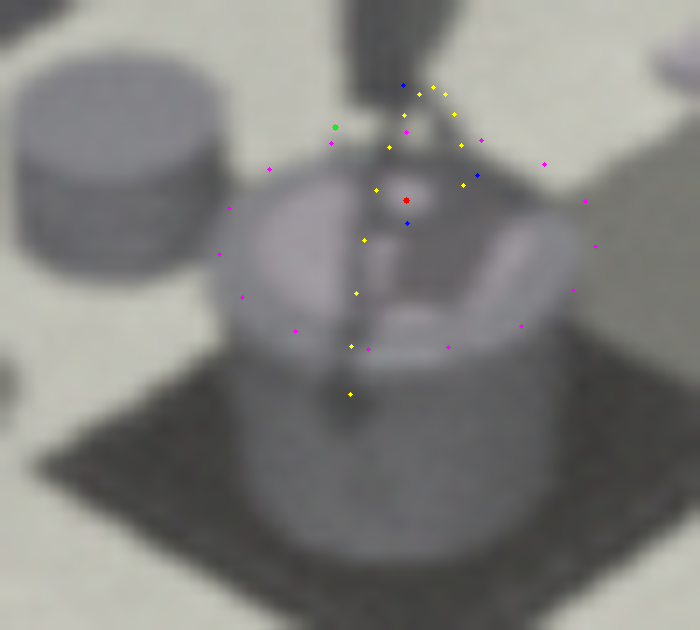

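View pics/side13_z215_190.png

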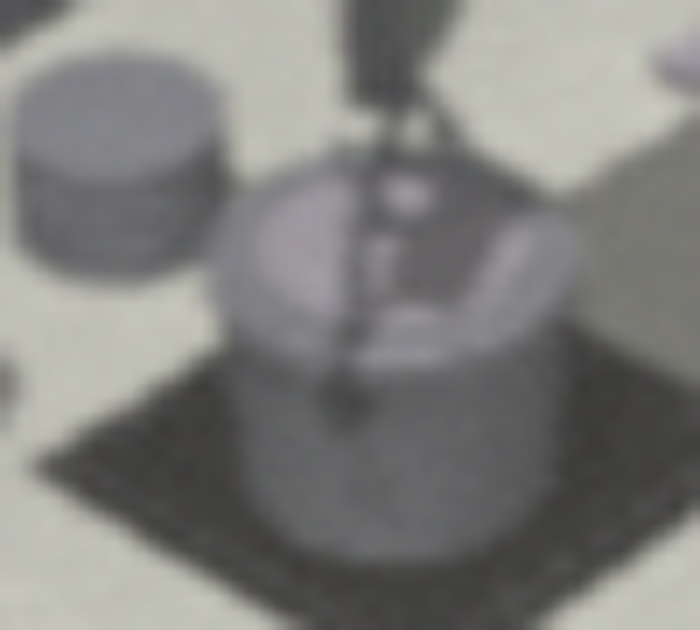

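send_rows:
  rows: [0,0,-0.8,0,0,0,0,-2,-0.9,0,0,0,0,0,-3,-1.3,0,0,0,0,0,-4,-1.7,0,0,0,0,0,-4,-1.7,0,0,0,0,0,-4,-1.7,0,0,0,0,0,-5,-2.1,0,0,0,0,0,-5,-2.1,0,0,0,0,0]

```text
time: 24.2
tool_pos: [0.5666, 0.0078, 0.2004]
ee_rot: [3.142, -0.0, 0.405]
wrist_force: [-0.0, -0.5, -2.2]
width: 0.0217
```

send_rows:
  rows: [-5,-2.1,0,0,0,0,0,-5,-2.1,0,0,0,0,0,-5,-2.1,0,0,0,0,0,-5,-2.1,0,0,0,0,0,-6,-2.6,0,0,0,0,0,-6,-2.6,0,0,0,0,0,-6,-2.6,0,0,0,0,0,-3,-1.3,0,0,0,0,0]

```text
time: 25.2
tool_pos: [0.5256, -0.0097, 0.2005]
ee_rot: [3.141, -0.0, 0.405]
wrist_force: [0.9, -0.0, -2.3]
width: 0.0219
```

```bash
python3 - <<'E'
from meas import *
o,F=meas(3,"side14"); snap("top","top14")
up("side14",(210,150,300,240),8)
E
```

```text
t 25.35 tcp [ 0.5257 -0.0097  0.2005] F [-0.19   0.519 -1.686 -0.017 -0.115 -0.01 ] std [0.44 0.32 0.16 0.01 0.01 0.02] [ 3.141 -0.     0.405] 0.021870074352332507
```

View pics/side14_z210_150.png

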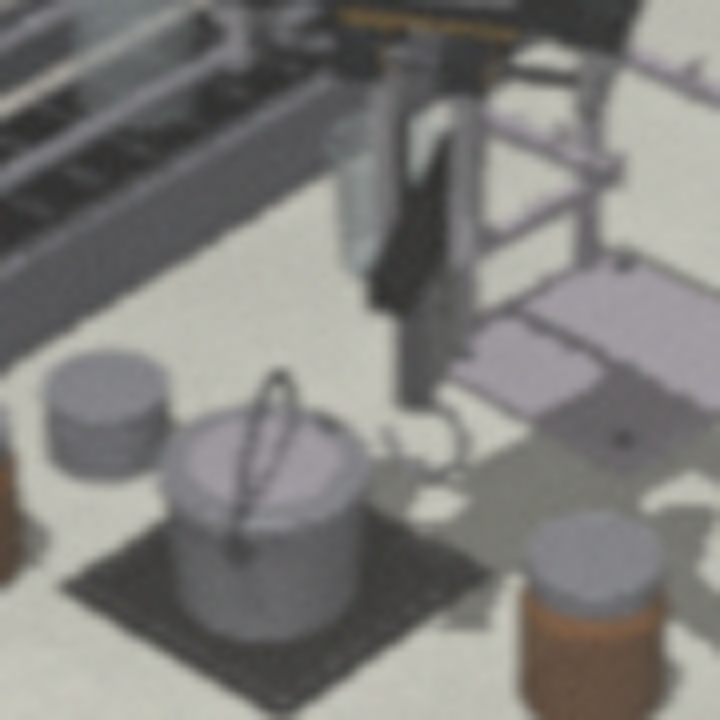

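send_rows:
  rows: [-1,-0.5,8,0,0,0,0,-1,-0.5,15,0,0,0,0,0,0,22,0,0,0,0,0,0,25,0,0,-3,0,0,-5,15,0,0,-4,0,0,-10,10,0,0,-4,0,0,-10,0,0,0,-4,0,0,-10,0,0,0,-4,0]

```text
time: 26.4
tool_pos: [0.5243, -0.0458, 0.2972]
ee_rot: [3.141, -0.002, 0.071]
wrist_force: [-1.3, 0.9, -2.1]
width: 0.0215
```

```bash
python3 - <<'E'
from meas import *
o,F=meas(1,"side15"); snap("top","top15")
up("side15",(250,140,330,210),9)
up("top15",(285,155,360,225),10)
E
```

```text
t 26.45 tcp [ 0.5243 -0.0471  0.2969] F [ 0.336  0.331 -1.81  -0.095 -0.125  0.009] std [0. 0. 0. 0. 0. 0.] [ 3.14e+00 -2.00e-03  6.80e-02] 0.021683471586995146
```

View pics/side15_z250_140.png

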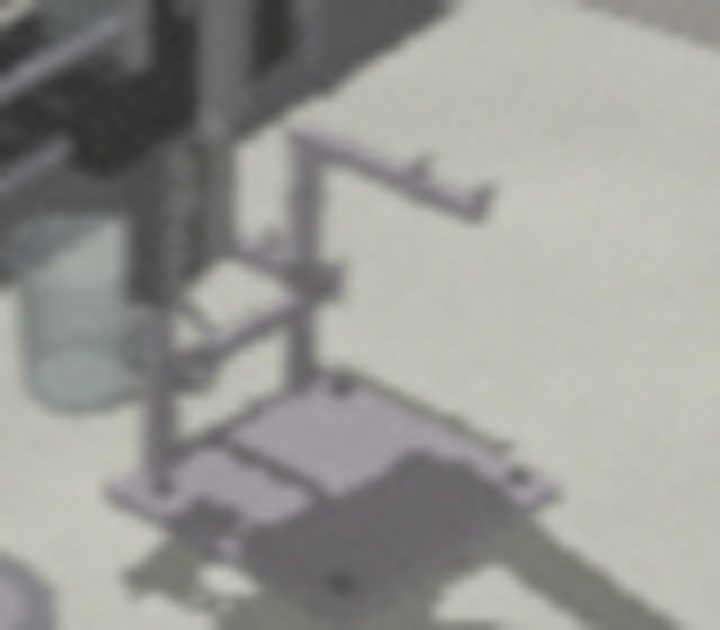

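View pics/top15_z285_155.png

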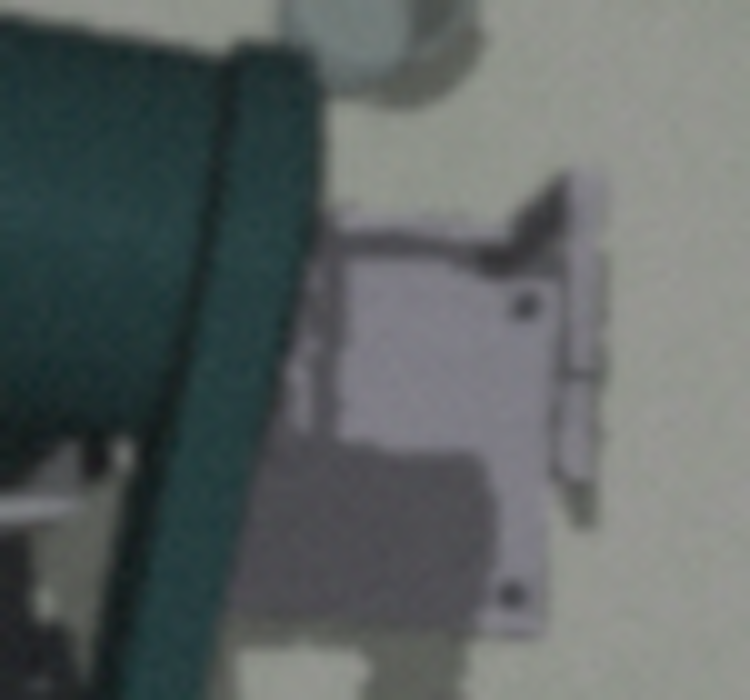

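```bash
python3 - <<'E'
from h import *
t=load("top15");s=load("side15")
f=lambda p,o,k:(np.array(p,float)+.5)/k-.5+np.array(o)
T=lambda p:f(p,(285,155),10); S=lambda p:f(p,(250,140),9)
for p in[(587,375),(578,472)]: print("top",onplane(t,T(p),.160))
for p in[(424,158),(486,186)]: print("side",onplane(s,S(p),.164))
a=(onplane(s,S((424,158)),.164)+onplane(s,S((486,186)),.164))/2
y=np.radians(-5.1); Y=np.array([-np.sin(y),np.cos(y),0]); print("side mid->stand origin",a+.049*Y)
b=(onplane(t,T((587,375)),.16)+onplane(t,T((578,472)),.16))/2; print("top mid",b+.049*Y)
s0=load("side0")
E
```

```text
top [ 0.57368799 -0.28810545  0.16      ]
top [ 0.54096531 -0.28356726  0.16      ]
side [ 0.57174965 -0.28628259  0.164     ]
side [ 0.53548022 -0.28225476  0.164     ]
side mid->stand origin [ 0.55797075 -0.23546267  0.164     ]
top mid [ 0.56168247 -0.23703034  0.16      ]
```

send_rows:
  rows: [4,-20,0,0,0,-2,0,6,-32,0,0,0,-2,0,7,-38,0,0,0,-2,0,7,-38,0,0,0,-2,0,6,-32,0,0,0,-1,0,4,-20,0,0,0,0,0,1,-8,0,0,0,0,0,0,0,0,0,0,0,0]

```text
time: 27.5
tool_pos: [0.559, -0.2334, 0.2954]
ee_rot: [-3.141, 0.0, -0.084]
wrist_force: [-0.5, 0.8, -1.2]
width: 0.0221
```

send_rows:
  rows: [0,-4.5,-4,0,0,-0.3,0,0,0,-18,0,0,0,0,0,0,-26,0,0,0,0,0,0,-30,0,0,0,0,0,0,-26,0,0,0,0,0,0,-18,0,0,0,0,0,0,-6,0,0,0,0,0,0,0,0,0,0,0]

```text
time: 28.5
tool_pos: [0.5591, -0.2379, 0.1678]
ee_rot: [3.141, -0.001, -0.089]
wrist_force: [-0.3, -0.3, -1.8]
width: 0.022
```

```bash
python3 - <<'E'
from meas import *
o,F=meas(3,"side16"); snap("top","top16")
up("side16",(240,130,340,215),8)
E
```

```text
t 28.65 tcp [ 0.5596 -0.2383  0.1688] F [ 0.536 -0.642 -1.945 -0.004 -0.068 -0.009] std [0.15 0.44 0.11 0.02 0.02 0.02] [ 3.141e+00 -3.000e-03 -8.900e-02] 0.021369335291763488
```

View pics/side16_z240_130.png

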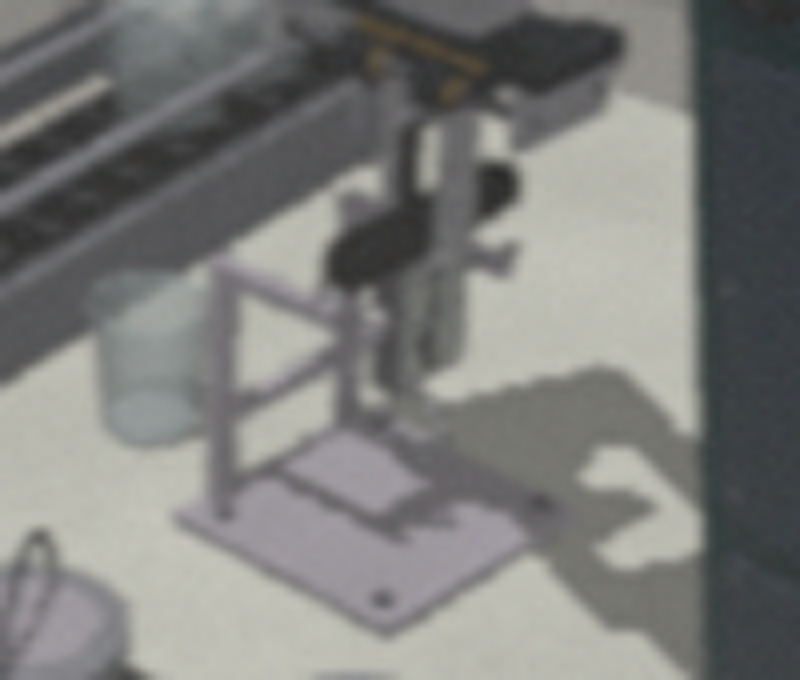

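send_rows:
  rows: [0,0,-3,0,0,0,0,0,0,-4,0,0,0,0,0,0,-4,0,0,0,0,0,0,-3,0,0,0,0,0,0,-3,0,0,0,0,0,0,-2,0,0,0,0,0,0,-1,0,0,0,0,0,0,0,0,0,0,0]

```text
time: 29.7
tool_pos: [0.559, -0.238, 0.1474]
ee_rot: [-3.142, -0.0, -0.089]
wrist_force: [0.6, 0.5, -1.9]
width: 0.0217
```

```bash
python3 - <<'E'
from meas import *
o,F=meas(5,"side17"); 
E
```

```text
t 29.95 tcp [ 0.559  -0.238   0.1476] F [-0.078 -0.053 -2.325 -0.031 -0.088  0.019] std [0.24 0.31 0.26 0.02 0.03 0.03] [ 3.142 -0.    -0.089] 0.02180470834380666
```

send_rows:
  rows: [0,0,-0.4,0,0,0,0,0,0,-0.4,0,0,0,0,0,0,-0.3,0,0,0,0,0,0,0,0,0,0,0,0,0,0,0,0,0,0,0,0,0,0,0,0,0,0,0,0,0,0,0,0,0,0,0,0,0,0,0]

```text
time: 30.95
tool_pos: [0.559, -0.238, 0.1466]
ee_rot: [3.141, -0.0, -0.089]
wrist_force: [-0.7, 1.2, 1.9]
width: 0.0216
```

```bash
python3 - <<'E'
from meas import *
o,F=meas(5,"side18"); 
up("side18",(240,130,340,215),8)
E
```

```text
t 31.2 tcp [ 0.559  -0.238   0.1465] F [-1.376  0.762  1.014  0.044  0.121  0.004] std [0.59 0.48 0.6  0.01 0.02 0.03] [ 3.141 -0.    -0.089] 0.021764937781699453
```

View pics/side18_z240_130.png

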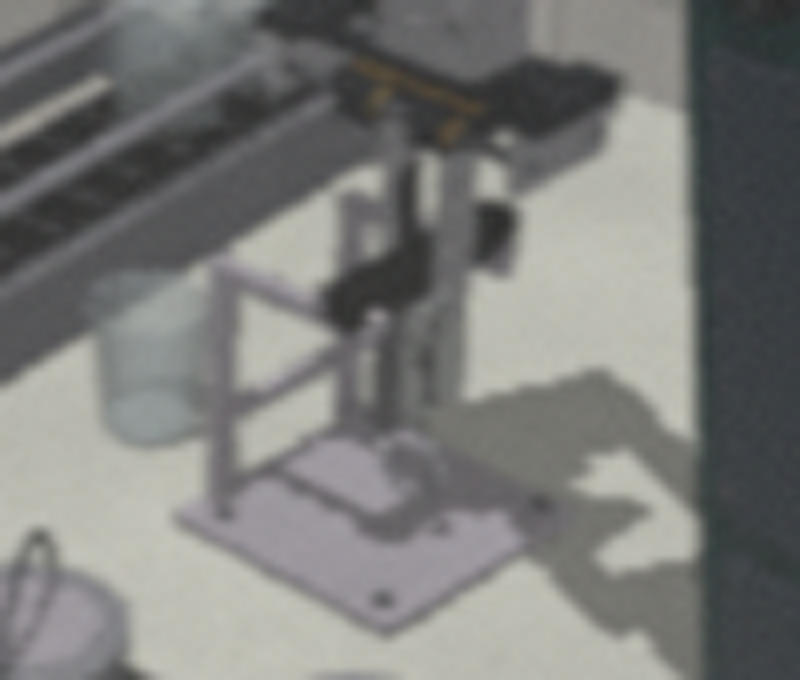

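send_rows:
  rows: [0,0,0,0,0,0,0.27,0,0,0,0,0,0,0.32,0,0,0,0,0,0,0.4,0,0,0,0,0,0,0.5,0,0,0,0,0,0,0.6,0,0,0,0,0,0,0.7,0,0,0,0,0,0,0.7,0,0,0,0,0,0,0.7]

```text
time: 32.2
tool_pos: [0.559, -0.238, 0.1463]
ee_rot: [3.142, -0.0, -0.089]
wrist_force: [0.1, 1.0, -0.3]
width: 0.0659
```

```bash
python3 - <<'E'
from meas import *
o,F=meas(2,"side19"); 
up("side19",(240,130,340,215),8)
E
```

```text
t 32.3 tcp [ 0.5589 -0.238   0.1463] F [ 0.36   0.758  0.381 -0.056 -0.13   0.   ] std [0.33 0.03 0.21 0.03 0.04 0.  ] [-3.142 -0.    -0.089] 0.06567907200049379
```

View pics/side19_z240_130.png

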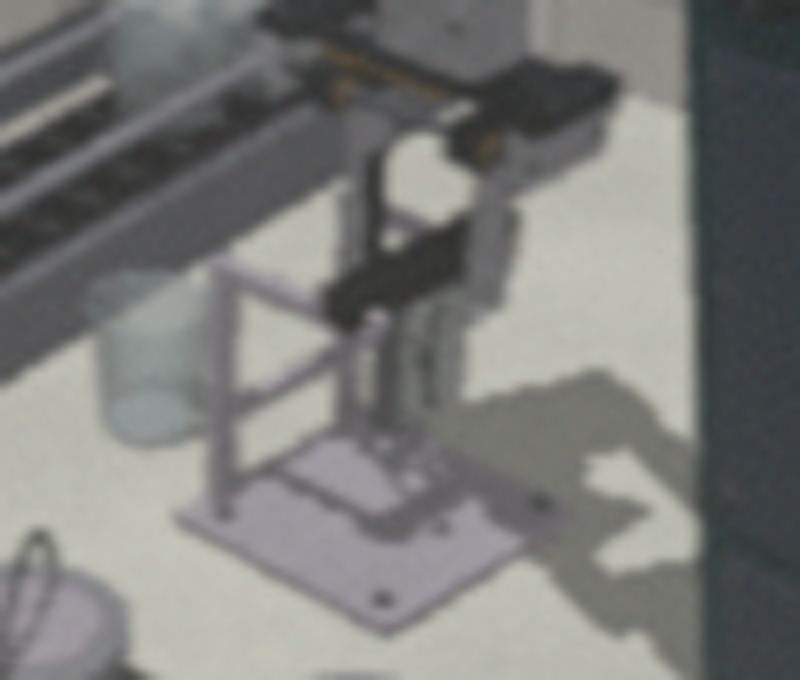

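Released and hanging. Withdraw upward, then away.

send_rows:
  rows: [0,0,5,0,0,0,0.7,0,0,12,0,0,0,0.7,0,0,20,0,0,0,0.7,0,0,28,0,0,0,0.7,0,0,30,0,0,0,0.7,0,0,30,0,0,0,0.7,-10,-10,15,0,0,0,0.7,-20,-20,0,0,0,0,0.7]

```text
time: 33.3
tool_pos: [0.529, -0.2686, 0.2885]
ee_rot: [3.14, -0.003, -0.088]
wrist_force: [0.1, 0.5, 0.3]
width: 0.0658
```

send_rows:
  rows: [-35,-25,0,0,0,0,0.7,-35,-25,0,0,0,0,0.7,-35,-25,0,0,0,0,0.7,-35,-25,0,0,0,0,0.7,-35,-25,0,0,0,0,0.7,-30,-20,0,0,0,0,0.7,-15,-10,0,0,0,0,0.7,0,0,0,0,0,0,0.7]

```text
time: 34.3
tool_pos: [0.3081, -0.4234, 0.2862]
ee_rot: [-3.141, -0.0, -0.091]
wrist_force: [-0.1, -1.0, -0.4]
width: 0.0659
```

```bash
python3 - <<'E'
from meas import *
o,F=meas(2,"side20"); snap("top","top20")
up("side20",(140,140,330,280),4.2)
up("top20",(160,130,370,260),3.8)
E
```

```text
t 34.4 tcp [ 0.3092 -0.4227  0.2863] F [-0.033 -0.017 -0.047  0.018 -0.081 -0.017] std [0.01 0.95 0.33 0.01 0.01 0.  ] [-3.141e+00 -1.000e-03 -8.900e-02] 0.06544954050944439
```

View pics/side20_z140_140.png

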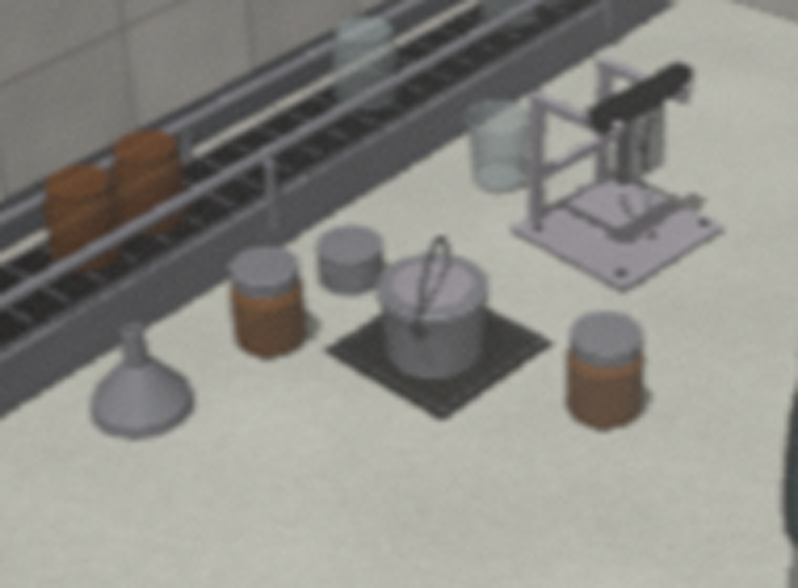

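View pics/top20_z160_130.png

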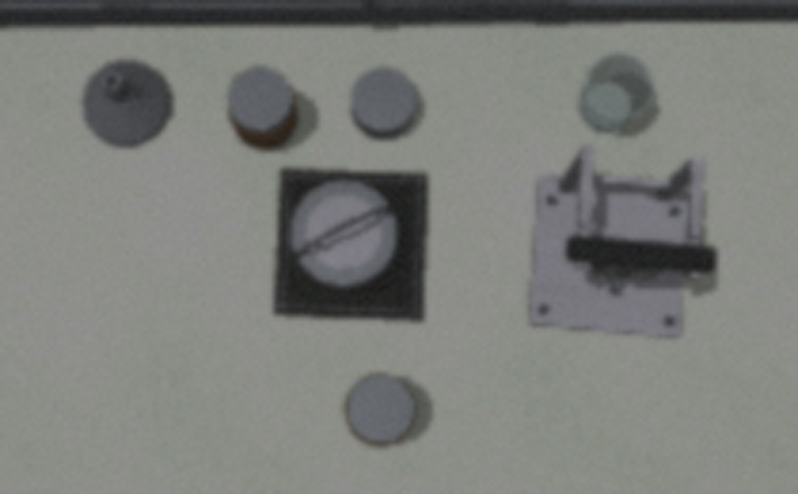

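```bash
python3 - <<'E'
from h import *
t=load("top20"); print(onplane(t,((345.5)/3.8+160-.4,(233.5)/3.8+130-.4),.076))
a=cv2.imread("pics/top0.png").astype(int);b=cv2.imread("pics/top20.png").astype(int)
d=np.abs(a-b).max(2)[130:250,90:380]; ys,xs=np.where(cv2.medianBlur((d>30).astype(np.uint8)*255,3)>0); print("changed px bbox groups", len(xs)); 
n,l,st,c=cv2.connectedComponentsWithStats((cv2.medianBlur((d>30).astype(np.uint8)*255,3)>0).astype(np.uint8)); print(st[1:]+np.array([90,130,0,0,0]))
close_job()
E
```

```text
[0.59375685 0.02270538 0.076     ]
changed px bbox groups 1197
[[236 177  28  29 614]
 [178 201  36  28 583]]
the job is handed in; nothing more can be done
```

I weighed the pail and it came out at about 0.30 kg (4.8 N on the wrist, minus the empty scale). That is under 500 g, so it went to the rubber mat. The job is handed in.

**Weighing:** I hooked the bail by its middle and lifted slowly until the pail hung about 15 mm clear. That figure comes from the arm height and spring travel; the side image gave about 14 mm. It hung upright, and two pictures over a second apart showed no movement. It hung for more than two seconds, and the wrist force stayed steady.

**Setting down:** I carried it low to the mat, set it down at about 6 mm/s, and unhooked with no contact force showing above the sensor noise. The last top view puts the pail at about (0.594, 0.023), against a mat centre of about (0.594, 0.020). That leaves roughly 20 mm of mat around the base.

**Scale back on its stand:** It hangs in the forks in the same position as at the start. The gripper is open and well clear.

**Final checks:** Comparing the first and last top views around the mat, stand, jars, funnel, lids and wrench, only the pail's old and new spots changed. The steel pipe union was outside that comparison, so I did not check it; the arm passed well above it. The two cameras disagreed by 3–4 mm at the fork and pail, and by up to about 9 mm at the base-plate corners, so I averaged them. The job took about 34 s.

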